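Open the safety-capped glue tub

TASK

Open the glue tub: squeeze the two orange tabs of its blue safety cap inward, firmly but without crushing them, keep them squeezed while you turn the cap counter-clockwise (seen from above) until it comes free of the neck, and lift it off. Never force the cap, neither by pulling while it still holds nor by wrenching it against its end stop, which you have to find by feel. Then set the cap down gently, right way up and flat, in the wooden saucer, letting go only once it stands there (do not drop it), and leave the other things on the bench undisturbed.

Things in the scene. Friction and masses are not known exactly. Their poses are not given: they have to be found in the camera images.
- tub: White round glue tub, 86 mm across, fixed to the bench in a round wooden holder 104 mm across; it does not move. Origin: centre of its underside, on the bench; z up. Shoulder 80 mm above the bench. A grey guard collar (63 to 76 mm across, its top 91 mm above the bench) stands round the neck. When the cap is locked, its x axis lies along the tub's x axis (within 3 degrees).
- neck (a point): Foot of the tub's neck, on the axis, 80 mm above the bench. Neck 42 mm across, 16 mm high. Hidden lugs hold the cap down until it has been turned counter-clockwise by 46 to 74 degrees (it differs from tub to tub); 6 degrees further it meets a hard end stop (at 52 to 80 degrees). Feel for it: more than 22 N between cap and tub breaks the neck. The cap has 1.5 mm of play sideways and up.
- cap: Blue cap on the tub, loose, 0.1 kg, 48 mm high. Origin: centre of its underside, 81 mm above the bench when on the tub; z up. A ribbed skirt 58 mm across, 18 mm high, with a slim round knob (24 to 28 mm thick) above it. The two orange tabs stand on either side of the knob, at +x and -x of the cap.
- cap_grip (a point): Point on the cap's axis 36 mm above its underside: midway between the two tabs, at the height at which to squeeze them. Squeeze along the cap's x axis, fingers coming from above.
- tab_a (a joint): Orange tab on the cap's +x side: 20 mm wide, 20 to 46 mm above the cap's underside, flat outer face 31 mm from the axis when free (62 mm over both tabs). Value: how far it is pressed in, m: 0 free, 0.0085 at its hard stop. Spring: 3 N to start, 13 N fully in. More than 30 N crushes it.
- tab_b (a joint): The same tab on the cap's -x side, pressed towards +x. Each tab has a catch low down, reaching 37 mm from the axis into a notch of the guard collar; it leaves the notch once pressed in 5.5 to 7 mm (10 to 12 N). Unless both are in, the cap cannot turn more than about 5 degrees.
- saucer: Round turned-wood saucer on a foot, fixed on the bench: 114 mm across its rim, rim 33 mm high, flat inner floor 25 mm above the bench and about 100 mm across. Origin: centre of its underside. Tools and sticks up to 100 mm high lie across the bench to the right (-y) of tub and saucer.
- saucer_floor (a point): Centre of the saucer's inner floor, where the cap goes; z up.
- glue_brush: Bystander: brush with wooden handle, 188 mm long, lying on the bench along its y; leave it alone.
- pencil: Bystander: red pencil, 177 mm long, lying along its y; leave it alone.
- glue_pot: Bystander: dark open iron pot, 88 mm across, 76 mm high; leave it alone.
Mind the look-alikes: they are no part of the job. Several things have the shape of the cap; the one meant has the colours described above.

How it is judged:
By the outcome, as a careful person would: the job done as asked, in the order asked, and still so for the second after the job is handed in, with the robot touching nothing.
It also fails if it takes over 67 s, if anything falls off the work surface, if the arm or the gripper's body presses on something with over 40 N, if the wrist force passes 120 N, or if a joint passes its speed limit or range.

ROBOT

A 6-joint arm with a two-finger parallel gripper is mounted at the origin on the work surface; the furniture and walls round the work are solid. World frame = base frame: x ahead of the robot, y to its left, z up, the work surface at z = 0. Lengths are in mm, angles in rad, forces in N, time in s.
With the tool pointing down it reaches from about 275 to 1000 mm from the base axis. Payload 8.4 kg.
Tool frame: the origin (TCP) lies midway between the tips of the shut fingers; the grasp point (between the pads) lies 19 mm behind it; z points along the fingers, y is the direction in which the jaws open and shut (so a half turn about z gives the same grasp; the last joint's range is limited). The gripper opens to 85 mm and grips with 20 to 120 N. Pads are 22 mm wide; open, the fingers measure 114 mm over their backs; the gripper's body (76 mm by 85 mm) begins 54 mm behind the grasp point. The pads swing forward as they close: fully open they stand 13 mm farther back than shut.
Start: joints at [1.243, 0.353, 1.633, -0, 1.155, -0.002], TCP at [200.04, 592.125, 202.481] pointing down, gripper open.
Joint ranges: [-2.63, 2.63], [-0.92, 2.1], [0.06, 2.66], [-1.3, 4.44], [0, 2.69], [-3.02, 3.02]. Speed limits (rad/s): [2.22, 2.22, 2.79, 3.14, 3.14, 3.14].

INTERFACE

Orientations are given as a 3x3 rotation matrix whose columns are the frame's x, y, z axes.
In Python, from rig import * gives the robot as it stands.
- The arm moves only by the tool step_arm, never from a script. Its argument "moves" is a list of rows, each a list of 7 numbers: the shift along the tool's x, y, z in mm, then the turn, a rotation vector about the tool's x, y, z in rad, then the opening, from 0 (shut) to 1 (fully open). In form: [[x, y, z, ax, ay, az, hand], ...]. A call has 1 to 8 rows; each row shifts and turns the commanded pose from where the row before left it, along the tool's axes as they then stand; what a row does not reach is not made up. A row lasts 1/10 s, in which the tool goes at most 50 mm and 8.59 degrees, less where a joint would pass 70% of its speed; a pose out of reach is approached as far as the arm can. A call is refused whole if a number of a shift passes 50 or a number of a turn 0.15, either way. A call with a gripper value outside its range is refused whole. The fingers move at their own pace and stop on an object; "force" is the grip in N (left out, the last holds). Time passes only in rows, so rows that do not move let the fingers close. It gives the time, the measured TCP pose, the force and the opening at its end, in the units of the state.
- sense(): the state, without advancing time (a new reading comes with each control period).
- capture(name): name is "scene" or "side" or "wrist"; returns a dict with "image" (480x640x3 uint8, blue, green, red), "fx", "fy", "cx", "cy" (pixels), "distortion" ([k1, k2, p1, p2, k3] as OpenCV has them; the pictures are not rectified), "world_from_camera" (4x4, takes a point from camera to world coordinates); the wrist camera has in their place "T_tool_cam" (4x4, takes a point from camera to tool coordinates, whose origin is the TCP and whose axes are the flange's). Camera axes: x right, y up, looking along -z (the intrinsics and any distortion apply to the point x, -y, -z); pixel columns grow to the right and rows downward; lengths in mm; the calibration is good to about 2 mm. A picture is of the moment at which its call begins: read the wrist's pose just before it. There is no depth.
- hand_in(): hands the job in, once; it reports no verdict.
The state is a dict: "time": time; "qpos": joint angles; "joint_vel": joint speeds; "joint_efforts": joint torques, N m; "eef_pos": TCP position; "tcp_rot": TCP orientation; "ft_force": force on the tool from outside, world axes, zero at the start; "wrist_torque": the same for the moment, N m; "gripper_width": finger opening in mm.
Only numpy, scipy, OpenCV 4.12 (cv2) and the standard library are available. Lean on these libraries where they do the work, as an engineer would, in place of code of your own. Each camera call takes 0.05 s, during which the arm holds its last target.

## Working session

There is one attempt and no reset: what is moved stays moved. The work goes in short steps, Python scripts to look and compute and a tool call to move; the robot and the scene stay as the last step left them, time stands still between calls to the robot, and variables do not carry over. Pictures are saved under pics/ and viewed, and the job is handed in when it is done.

Besides the shell and the picture viewer there is one more tool, called after ">>>" in YAML: its name, and indented under it one key for each argument. step_arm: Moves the arm, as the interface text tells. Its arguments: {"type":"object","properties":{"moves":{"type":"array"},"force":{"type":"number"}},"required":["moves"]}

```bash
ls; mkdir -p pics
python3 - <<'E'
from rig import *
import cv2,numpy as np
np.set_printoptions(precision=4,suppress=True)
print(sense())
for n in ["scene","side","wrist"]:
    c=capture(n); cv2.imwrite(f"pics/{n}0.png",c["image"])
    print(n,{k:v for k,v in c.items() if k!="image"})
E
```

```text
pics
{'time': 0.0, 'qpos': array([ 1.2426,  0.3536,  1.6342,  0.    ,  1.1552, -0.0024]), 'joint_vel': array([ 0.0005,  0.0016, -0.0009,  0.0017, -0.0006, -0.0003]), 'joint_efforts': array([  0.0002, -60.5257, -34.2079,   0.0001,   0.0089,  -0.    ]), 'eef_pos': array([199.8631, 591.635 , 201.7822]), 'tcp_rot': array([[-0.9474,  0.3201, -0.0004],
       [ 0.3201,  0.9474, -0.0013],
       [ 0.    , -0.0013, -1.    ]]), 'ft_force': array([0.1908, 0.2259, 0.7362]), 'wrist_torque': array([0.0663, 0.0498, 0.0686]), 'gripper_width': 84.9592932238504}
scene {'fx': 538.6717626753157, 'fy': 538.6717626753157, 'cx': 326.65264554966905, 'cy': 240.12969195255005, 'distortion': array([-0.0551,  0.    ,  0.    ,  0.    ,  0.    ]), 'world_from_camera': array([[   0.8964,    0.3239,   -0.3026,  147.2695],
       [  -0.4432,    0.6657,   -0.6003, -221.3598],
       [   0.007 ,    0.6723,    0.7403,  828.3701],
       [   0.    ,    0.    ,    0.    ,    1.    ]])}
side {'fx': 567.0583116753344, 'fy': 567.0583116753344, 'cx': 322.6249422904303, 'cy': 232.96447820996295, 'distortion': array([-0.1806,  0.    ,  0.    ,  0.    ,  0.    ]), 'world_from_camera': array([[ -0.1811,  -0.8347,   0.52  , 974.7079],
       [  0.9835,  -0.1526,   0.0976, 457.0049],
       [ -0.0021,   0.5291,   0.8485, 926.5277],
       [  0.    ,   0.    ,   0.    ,   1.    ]])}
wrist {'fx': 372.7689662139672, 'fy': 372.7689662139672, 'cx': 320.93151056399876, 'cy': 240.72607630509114, 'distortion': array([-0.0681,  0.    ,  0.    ,  0.    ,  0.    ]), 'T_tool_cam': array([[   0.0006,    0.9658,    0.2592,   65.3449],
       [   1.    ,   -0.0004,   -0.001 ,    0.4307],
       [  -0.0009,    0.2592,   -0.9658, -170.0613],
       [   0.    ,    0.    ,    0.    ,    1.    ]])}
```

View pics/scene0.png

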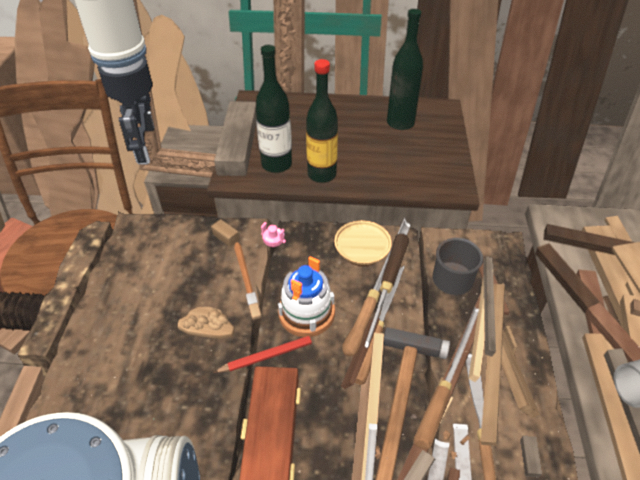

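View pics/side0.png

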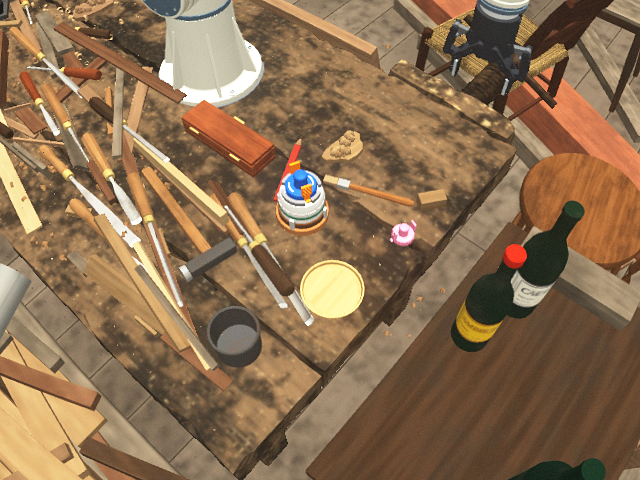

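View pics/wrist0.png

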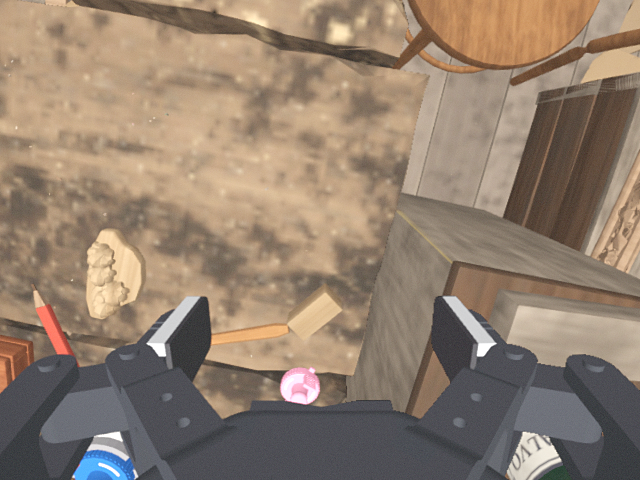

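The scene picture shows the tub with the blue cap at about (305,290) and the saucer at (363,242). In the side picture they are at (301,195) and (332,289). The pink pot at (273,235) is a look-alike. Next I'll measure these.

```bash
cat > h.py <<'E'
from rig import *
import cv2,numpy as np
np.set_printoptions(precision=4,suppress=True)
def K(c): return np.array([[c["fx"],0,c["cx"]],[0,c["fy"],c["cy"]],[0,0,1.]])
def ray(c,uv,T=None):
    T=c["world_from_camera"] if T is None else T
    p=cv2.undistortPoints(np.array([[uv]],float),K(c),np.array(c["distortion"]))[0,0]
    d=T[:3,:3]@np.array([p[0],-p[1],-1.]); return T[:3,3],d/np.linalg.norm(d)
def onz(c,uv,z,T=None):
    o,d=ray(c,uv,T); return o+d*(z-o[2])/d[2]
def tri(rs):
    A=np.zeros((3,3));b=np.zeros(3)
    for o,d in rs:
        P=np.eye(3)-np.outer(d,d);A+=P;b+=P@o
    x=np.linalg.solve(A,b); return x,[np.linalg.norm((np.eye(3)-np.outer(d,d))@(x-o)) for o,d in rs]
def proj(c,X,T=None):
    T=c["world_from_camera"] if T is None else T
    q=T[:3,:3].T@(np.asarray(X,float)-T[:3,3]); q=np.array([[[q[0],-q[1],-q[2]]]])
    return cv2.projectPoints(q,np.zeros(3),np.zeros(3),K(c),np.array(c["distortion"]))[0].ravel()
def wristcap():
    s=sense(); c=capture("wrist"); T=np.eye(4);T[:3,:3]=s["tcp_rot"];T[:3,3]=s["eef_pos"]
    return s,c,T@c["T_tool_cam"]
E
python3 - <<'E'
from h import *
for n,(x,y) in {"scene":(306,292),"side":(301,200)}.items():
    im=cv2.imread(f"pics/{n}0.png"); h=im[y-50:y+50,x-50:x+50]
    cv2.imwrite(f"pics/{n}_tub.png",cv2.resize(h,None,fx=6,fy=6,interpolation=cv2.INTER_CUBIC))
    hsv=cv2.cvtColor(im,cv2.COLOR_BGR2HSV)
    m=cv2.inRange(hsv,(22,70,140),(32,200,255)); 
    k,l,s,ce=cv2.connectedComponentsWithStats(m)
    for i in np.argsort(-s[1:,4])[:4]+1: print(n,"yellow",s[i],ce[i])
    m=cv2.inRange(hsv,(5,200,180),(16,255,255)); k,l,s,ce=cv2.connectedComponentsWithStats(m)
    for i in np.argsort(-s[1:,4])[:4]+1: print(n,"orange",s[i],ce[i])
    m=cv2.inRange(hsv,(100,150,80),(125,255,255)); k,l,s,ce=cv2.connectedComponentsWithStats(m)
    for i in np.argsort(-s[1:,4])[:4]+1: print(n,"blue",s[i],ce[i])
E
```

```text
scene yellow [ 336  224   55   38 1435] [363.1652 242.7895]
scene yellow [309 151  11  13  68] [313.8676 157.1029]
scene yellow [242 420   4  18  45] [243.5556 429.1111]
scene yellow [297 389   3  14  22] [297.7273 396.3182]
scene orange [310 264   9   6  13] [314.2308 266.8462]
scene orange [299 286   2   7  10] [299.7 289. ]
scene orange [317 265   2   2   2] [317.5 265.5]
scene orange [295 293   1   2   2] [295.  293.5]
scene blue [289 266  34  32 533] [308.06   280.7261]
side yellow [ 300  260   64   58 2666] [331.65   289.5934]
side yellow [   0  143   41   90 1218] [ 17.0649 192.6724]
side yellow [134 138  92  78 638] [188.4169 184.0172]
side yellow [133 241  47  72 329] [152.2827 272.1368]
side orange [302 186  10  14  76] [306.3289 193.    ]
side orange [289 163  11  11  71] [293.8028 167.4789]
side orange [295 161   1   1   1] [295. 161.]
side orange [310 201   1   1   1] [310. 201.]
side blue [285 169  32  31 508] [298.8661 183.878 ]
```

```bash
python3 -c "
import cv2,numpy as np
a=cv2.imread('pics/scene_tub.png');b=cv2.imread('pics/side_tub.png');cv2.imwrite('pics/both.png',cv2.resize(np.hstack([a,b]),(800,400)))"
```

```text
(no output)
```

View pics/both.png

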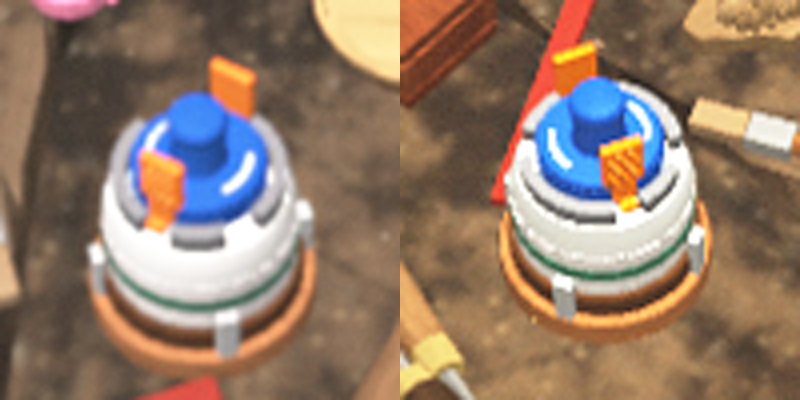

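Run:
```python
from h import *
a=capture("scene");b=capture("side")
for n,p,q in [("knobtop",(304.8,267.7),(300.2,172)),("tab far",(314.2,258.2),(306,185.7)),("tab near",(296.5,281.3),(294.5,161.8))]:
    print(n,*tri([ray(a,p),ray(b,q)]))
def fit(n,c,lo,hi,z,box):
    im=cv2.imread(f"pics/{n}0.png");hsv=cv2.cvtColor(im,cv2.COLOR_BGR2HSV)
    m=cv2.inRange(hsv,lo,hi);mm=np.zeros_like(m);x,y,w,h=box;mm[y:y+h,x:x+w]=m[y:y+h,x:x+w]
    k=cv2.findContours(mm,cv2.RETR_EXTERNAL,cv2.CHAIN_APPROX_NONE)[0];k=max(k,key=cv2.contourArea)
    k=cv2.convexHull(k)[:,0]
    P=np.array([onz(c,p,z)[:2] for p in k]); (cx,cy),r=cv2.minEnclosingCircle(P.astype(np.float32))
    print(n,"saucer",cx,cy,r)
fit("scene",a,(18,50,120),(36,220,255),33,(325,210,80,70))
fit("side",b,(18,50,120),(36,220,255),33,(290,250,85,85))
```

```text
knobtop [370.9396 303.2249 133.2213] [np.float64(0.5500936064869797), np.float64(0.5500936064870079)]
tab far [395.5184 318.5408 128.7554] [np.float64(0.5373805249367568), np.float64(0.537380524936933)]
tab near [347.5106 286.9872 129.0793] [np.float64(1.4317511221549506), np.float64(1.4317511221549508)]
scene saucer 536.2816162109375 390.6658020019531 56.14369201660156
side saucer 536.15966796875 390.64251708984375 57.5416374206543
```

Both views agree: the saucer is at (536,390.6). The cap axis is near (371,303) with its x axis at about 33°. I'll move above the cap to look more closely.

>>> step_arm:
  moves:
    - [-32,-27.5,0,0,0,0,1]
    - [-32,-27.5,0,0,0,0,1]
    - [-32,-27.5,0,0,0,0,1]
    - [-32,-27.5,0,0,0,0,1]
    - [-32,-27.5,0,0,0,0,1]
    - [-32,-27.5,0,0,0,0,1]
    - [-32,-27.5,0,0,0,0,1]
    - [-30.5,-26.5,0,0,0,0,1]
  force: 20

```text
time: 1.05
eef_pos: [371.7, 301.6, 202.6]
tcp_rot: [[-0.947, 0.32, 0.0], [0.32, 0.947, 0.0], [-0.0, 0.0, -1.0]]
ft_force: [0.2, 1.2, 0.1]
gripper_width: 85.6
```

>>> step_arm:
  moves:
    - [0,0,0,0,0,0.13,1]
    - [0,0,0,0,0,0.13,1]
    - [0,0,0,0,0,0.13,1]
    - [0,0,0,0,0,0.13,1]
    - [0,0,0,0,0,0.14,1]
    - [0,0,0,0,0,0,1]
    - [0,0,0,0,0,0,1]
    - [0,0,0,0,0,0,1]

```text
time: 1.85
eef_pos: [371.0, 303.2, 202.5]
tcp_rot: [[-0.555, 0.832, -0.0], [0.832, 0.555, -0.0], [-0.0, -0.0, -1.0]]
ft_force: [0.4, -0.6, 0.1]
gripper_width: 85.5
```

Run:
```python
from h import *
s,c,T=wristcap(); print(s["time"],s["eef_pos"],s["tcp_rot"],s["ft_force"],s["wrist_torque"],s["qpos"])
cv2.imwrite("pics/w1.png",c["image"]); np.save("T1.npy",T)
```

```text
1.85 [371.0322 303.1931 202.4758] [[-0.5549  0.8319 -0.    ]
 [ 0.8319  0.5549 -0.    ]
 [-0.     -0.     -1.    ]] [ 0.4352 -0.5999  0.0585] [ 0.0203  0.0055 -0.0083] [ 0.682   0.1239  1.9357 -0.      1.082   0.0938]
```

View pics/w1.png

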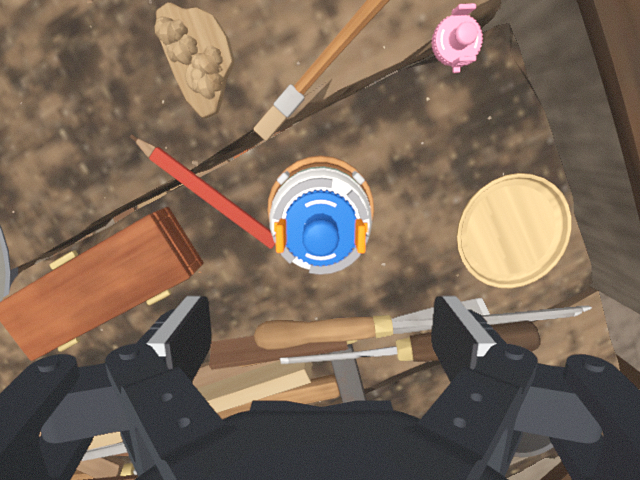

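The wrist view shows the cap centred at about (321,232). Its tabs are at (280,236) and (361,236), almost on the jaw line.

Run:
```python
from h import *
im=cv2.imread("pics/w1.png");T=np.load("T1.npy");c=capture("wrist")
hsv=cv2.cvtColor(im,cv2.COLOR_BGR2HSV);m=np.zeros(im.shape[:2],np.uint8)
m0=cv2.inRange(hsv,(8,170,170),(22,255,255));m[205:265,262:382]=m0[205:265,262:382]
k,l,s,ce=cv2.connectedComponentsWithStats(m)
for i in np.argsort(-s[1:,4])[:2]+1: print(s[i],ce[i],onz(c,ce[i],120,T))
b=cv2.inRange(hsv,(100,120,60),(125,255,255));b[:150]=0;b[300:]=0
k=max(cv2.findContours(b,0,cv2.CHAIN_APPROX_NONE)[0],key=cv2.contourArea)
P=np.array([onz(c,p,99,T)[:2] for p in cv2.convexHull(k)[:,0]],np.float32)
print(cv2.minEnclosingCircle(P),cv2.fitEllipse(P))
cv2.imwrite("pics/w1z.png",cv2.resize(im[150:290,240:400],None,fx=5,fy=5,interpolation=cv2.INTER_CUBIC)[:600])
y=hsv.copy();m=cv2.inRange(hsv,(15,40,120),(36,220,255));m[:,:440]=0;m[:160]=0;m[292:]=0
k=max(cv2.findContours(m,0,cv2.CHAIN_APPROX_NONE)[0],key=cv2.contourArea)
P=np.array([onz(c,p,33,T)[:2] for p in cv2.convexHull(k)[:,0]],np.float32);print(cv2.minEnclosingCircle(P))
```

```text
[356 219  11  35 299] [360.4582 235.2575] [393.4565 320.5091 120.    ]
[275 219  11  34 290] [280.0793 235.6931] [346.8864 289.0342 120.    ]
((370.1097106933594, 304.7242126464844), 29.42706298828125) ((370.2825012207031, 304.6017150878906), (56.341209411621094, 58.90501022338867), 34.21311950683594)
((539.362548828125, 385.5880126953125), 93.06372833251953)
```

View pics/w1z.png

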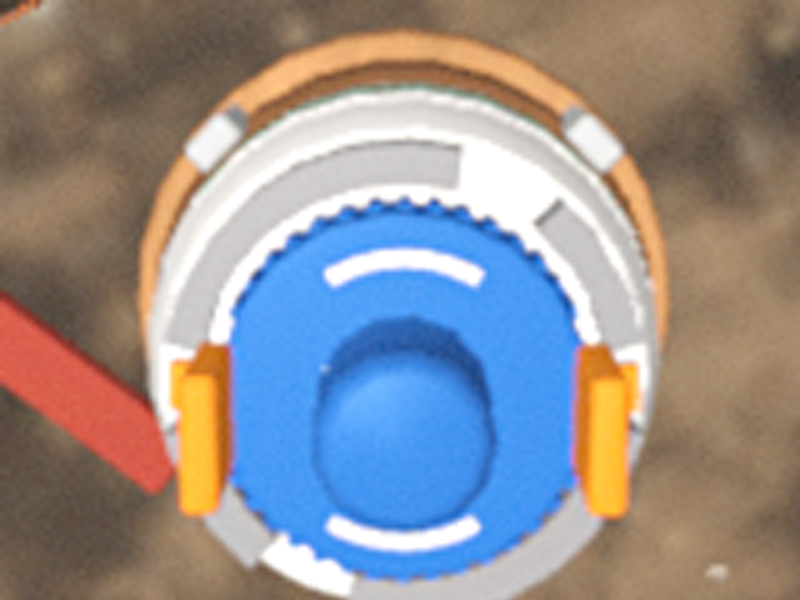

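>>> step_arm:
  moves:
    - [1.3,0,20,0,0,0,1]
    - [0,0,20,0,0,0,1]
    - [0,0,20,0,0,0,1]
    - [0,0,0,0,0,0,1]
    - [0,0,0,0,0,0,1]

```text
time: 2.45
eef_pos: [370.3, 304.2, 142.7]
tcp_rot: [[-0.553, 0.833, -0.001], [0.833, 0.553, -0.0], [-0.0, -0.001, -1.0]]
ft_force: [-0.0, 0.6, -0.1]
gripper_width: 85.3
```

Run:
```python
from h import *
s,c,T=wristcap(); print(s["time"],s["eef_pos"],s["tcp_rot"],s["ft_force"],s["wrist_torque"])
im=c["image"];cv2.imwrite("pics/w2.png",im)
hsv=cv2.cvtColor(im,cv2.COLOR_BGR2HSV);m=cv2.inRange(hsv,(8,170,170),(22,255,255))
k,l,st,ce=cv2.connectedComponentsWithStats(m)
for i in np.argsort(-st[1:,4])[:3]+1: print(st[i],ce[i],onz(c,ce[i],122,T))
```

```text
2.45 [370.3026 304.2499 142.6851] [[-0.5528  0.8333 -0.0005]
 [ 0.8333  0.5528 -0.0005]
 [-0.0001 -0.0007 -1.    ]] [-0.0063  0.6358 -0.078 ] [ 0.0089 -0.0465 -0.0161]
[364 242  15  46 572] [371.1101 263.6801] [392.3874 321.0011 122.    ]
[262 242  15  45 538] [268.6543 263.619 ] [346.3333 290.4378 122.    ]
```

View pics/w2.png

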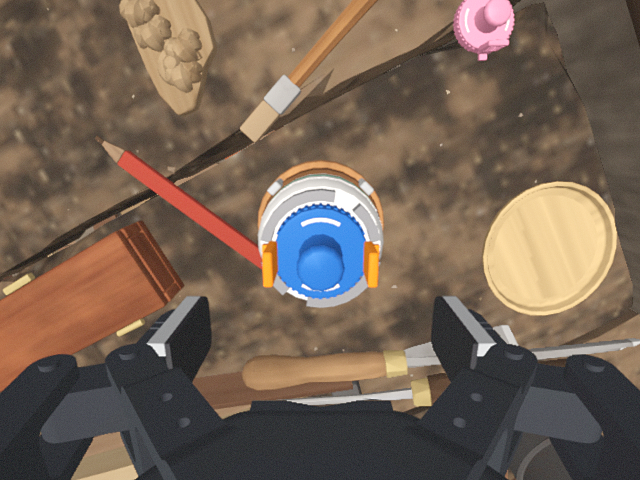

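>>> step_arm:
  moves:
    - [0,0,15,0,0,0,1]
    - [0,0,15,0,0,0,1]
    - [0,0,8,0,0,0,1]
    - [0,0,4.5,0,0,0,1]
    - [0,0,0,0,0,0,1]
    - [0,0,0,0,0,0,1]
  force: 20

```text
time: 3.1
eef_pos: [370.7, 304.6, 100.5]
tcp_rot: [[-0.552, 0.834, 0.001], [0.834, 0.552, 0.0], [0.0, 0.001, -1.0]]
ft_force: [-0.3, -0.3, 1.2]
gripper_width: 85.6
```

Run:
```python
from h import *
s,c,T=wristcap(); print(s["time"],s["eef_pos"],s["ft_force"],s["wrist_torque"])
cv2.imwrite("pics/w3.png",c["image"])
for n,(x,y) in {"scene":(306,280),"side":(301,190)}.items():
    cv2.imwrite(f"pics/{n}3.png",cv2.resize(capture(n)["image"][y-50:y+50,x-50:x+50],None,fx=4,fy=4,interpolation=cv2.INTER_CUBIC))
a=cv2.imread('pics/scene3.png');b=cv2.imread('pics/side3.png');cv2.imwrite('pics/both3.png',np.hstack([a,b]))
```

```text
3.1 [370.6736 304.575  100.5456] [-0.2782 -0.2661  1.1885] [ 0.0089  0.0264 -0.0811]
```

View pics/w3.png

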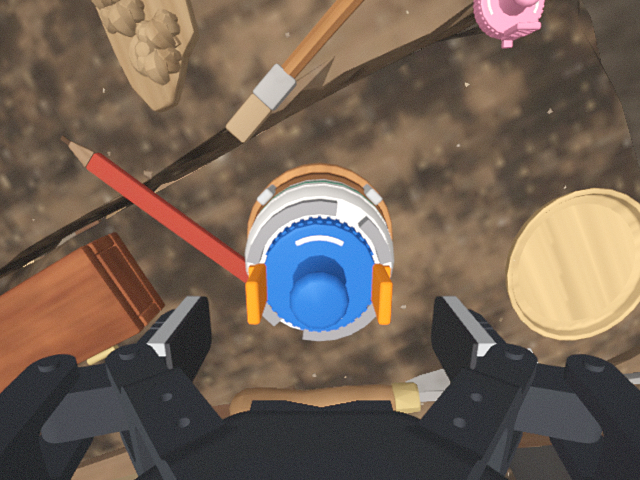

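View pics/both3.png

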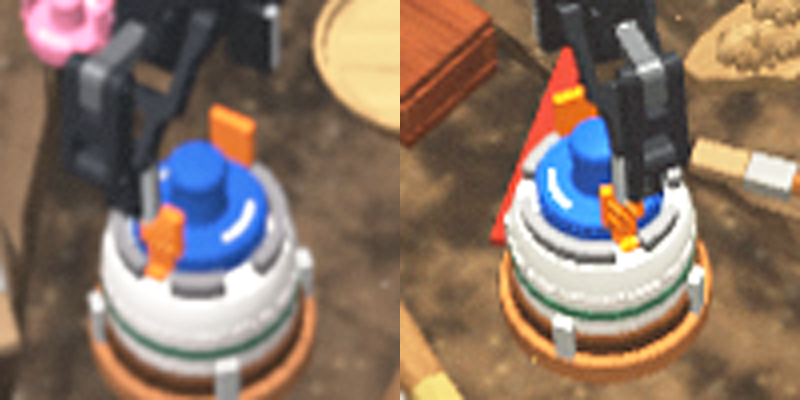

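Run:
```python
from h import *
s,w,T=wristcap();a=capture("scene");b=capture("side")
R=s["tcp_rot"];p=s["eef_pos"]
for n,q in [("tip+ x-11",(-11,42.5,-13)),("tip+ x+11",(11,42.5,-13)),("tip- x-11",(-11,-42.5,-13)),("tip- x+11",(11,-42.5,-13)),
            ("tab+top -10",(-10,31,-26.5)),("tab+top +10",(10,31,-26.5)),("tab-top -10",(-10,-31,-26.5)),("tab-top +10",(10,-31,-26.5))]:
    X=p+R@np.array(q,float)
    u=proj(a,X);v=proj(b,X); print(n,"scene zoom",(u-[256,230])*4,"side zoom",(v-[251,140])*4+[400,0],"wrist",proj(w,X,T))
```

```text
tip+ x-11 scene zoom [266.4674 121.5994] side zoom [613.1318 234.2181] wrist [411.3524 312.8575]
tip+ x+11 scene zoom [223.0446 102.0173] side zoom [659.3113 218.2052] wrist [414.6693 267.9491]
tip- x-11 scene zoom [161.5368 258.2193] side zoom [543.6273  95.6549] wrist [227.9025 312.7615]
tip- x+11 scene zoom [116.6001 236.4289] side zoom [588.1479  80.898 ] wrist [224.5533 267.8494]
tab+top -10 scene zoom [250.7841 118.106 ] side zoom [604.4598 195.8657] wrist [392.1034 324.8749]
tab+top +10 scene zoom [210.6951 100.0002] side zoom [646.7124 181.387 ] wrist [394.7282 281.0669]
tab-top -10 scene zoom [173.3349 217.9775] side zoom [553.2057  94.3514] wrist [246.955  324.7979]
tab-top +10 scene zoom [132.2188 198.3858] side zoom [594.3282  80.721 ] wrist [244.2893 280.9875]
```

Run:
```python
from h import *
s,w,T=wristcap();a=capture("scene");b=capture("side")
R=s["tcp_rot"];p=s["eef_pos"]
for z in (-13,-20,-26,-32,-38,-45):
  for x in (-11,11):
    X=p+R@np.array((x,-42.5,z),float);Y=p+R@np.array((x,42.5,z),float)
    print(z,x,"scene near",(proj(a,X)-[256,230])*4,"side near",(proj(b,Y)-[251,140])*4+[400,0],"wrist",proj(w,X,T),proj(w,Y,T))
im=w["image"][280:400,130:290];cv2.imwrite("pics/w3z.png",cv2.resize(im,None,fx=5,fy=5,interpolation=cv2.INTER_CUBIC))
```

```text
-13 -11 scene near [161.314  259.0003] side near [612.86   234.2157] wrist [227.9013 312.7613] [411.351  312.8574]
-13 11 scene near [116.3847 237.2007] side near [659.0273 218.2142] wrist [224.5521 267.8493] [414.6678 267.949 ]
-20 -11 scene near [160.7096 248.7767] side near [612.3875 224.9225] wrist [224.1754 319.7176] [414.9833 319.8182]
-20 11 scene near [115.5214 226.9325] side near [658.8283 208.8709] wrist [220.5171 273.2086] [418.6035 273.3129]
-26 -11 scene near [160.1861 239.9159] side near [611.9784 216.87  ] wrist [220.7412 326.135 ] [418.3312 326.24  ]
-26 11 scene near [114.7736 218.0339] side near [658.6561 200.7755] wrist [216.7835 278.1718] [422.2454 278.2804]
-32 -11 scene near [159.6575 230.9635] side near [611.5655 208.736 ] wrist [217.0606 333.0195] [421.9197 333.1295]
-32 11 scene near [114.0185 209.0443] side near [658.4822 192.5988] wrist [212.7661 283.5169] [426.1645 283.6303]
-38 -11 scene near [159.1236 221.9181] side near [611.1487 200.5195] wrist [213.1067 340.4225] [425.7748 340.538 ]
-38 11 scene near [113.256  199.9623] side near [658.3067 184.3397] wrist [208.4317 289.289 ] [430.3929 289.4077]
-45 -11 scene near [158.494  211.2458] side near [610.6574 190.8276] wrist [208.1077 349.7937] [430.6491 349.9167]
-45 11 scene near [112.3569 189.2478] side near [658.0999 174.5985] wrist [202.9231 296.6327] [435.7672 296.7586]
```

View pics/w3z.png

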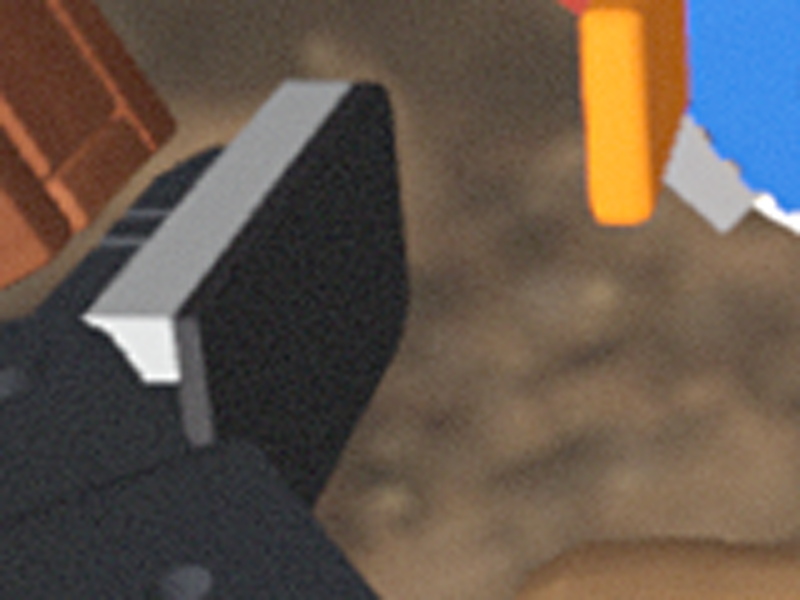

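The pads match the tabs sideways. But all three views put the open fingertips about 40 mm behind the TCP, not 13 mm. I'll raise the arm and close to the squeeze width in free air to see where the tips really go.

>>> step_arm:
  moves:
    - [0,0,-20,0,0,0,1]
    - [0,0,-20,0,0,0,0.55]
    - [0,0,-10,0,0,0,0.55]
    - [0,0,0,0,0,0,0.55]
    - [0,0,0,0,0,0,0.55]
    - [0,0,0,0,0,0,0.55]

```text
time: 4.15
eef_pos: [369.8, 303.8, 149.1]
tcp_rot: [[-0.552, 0.834, -0.001], [0.834, 0.552, -0.001], [-0.0, -0.001, -1.0]]
ft_force: [0.7, 0.2, 0.4]
gripper_width: 47.2
```

```bash
cat > tip.py <<'E'
from h import *
import sys
s,w,T=wristcap();a=capture("scene");b=capture("side");g=s["gripper_width"]
R=s["tcp_rot"];p=s["eef_pos"];print(s["time"],p,g,s["ft_force"],s["wrist_torque"])
ims=[]
for c,cam,sgn,TT in ((a,"scene",-1,None),(b,"side",1,None)):
    q=proj(c,p+R@np.array([0,0,-30.]))
    x,y=int(q[0]),int(q[1]);im=c["image"][y-50:y+50,x-50:x+50].copy();im=cv2.resize(im,None,fx=4,fy=4,interpolation=cv2.INTER_CUBIC)
    for z,col in ((0,(0,0,255)),(-10,(0,255,255)),(-20,(0,255,0)),(-30,(255,0,255)),(-40,(255,255,0))):
        P=[tuple(int(v) for v in (proj(c,p+R@np.array([xx,sgn*g/2,z]))-[x-50,y-50])*4) for xx in (-11.,11.)]
        cv2.line(im,P[0],P[1],col,1)
    ims.append(im)
cv2.imwrite(f"pics/tip{sys.argv[1]}.png",np.hstack(ims)); cv2.imwrite(f"pics/tipw{sys.argv[1]}.png",w["image"])
E
python3 tip.py 1
```

```text
4.15 [369.8317 303.8465 149.0844] 47.228191840034604 [0.7249 0.2135 0.4275] [-0.0099  0.0287 -0.0017]
```

View pics/tip1.png

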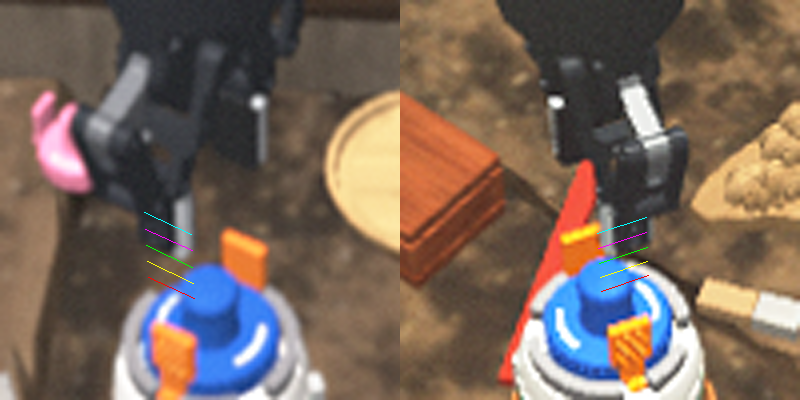

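View pics/tipw1.png

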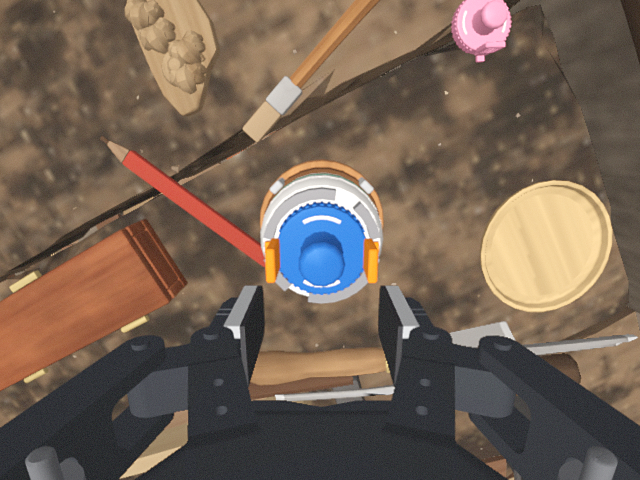

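Run:
```python
from h import *
w=capture("wrist")
# tool-frame: intersect pixel rays with plane y=+-g/2 using T_tool_cam
T=np.array(w["T_tool_cam"])
def oy(uv,y):
    o,d=ray(w,uv,T); return o+d*(y-o[1])/d[1]
im=w["image"]; cv2.imwrite("pics/w4z.png",cv2.resize(im[270:390,200:440],None,fx=3.3,fy=3.3,interpolation=cv2.INTER_CUBIC))
for uv,y in [((263,288),-23.6),((263.5,345),-23.6),((380,288),23.6),((378,345),23.6),((207,297),-42.6),((211.6,340),-42.6)]: print(uv,oy(uv,y))
```

```text
(263, 288) [  6.3992 -23.6    -25.2135]
(263.5, 345) [-17.1794 -23.6    -30.7427]
(380, 288) [ 10.404   23.6    -34.9492]
(378, 345) [-13.5222  23.6    -36.8574]
(207, 297) [  8.755  -42.6    -40.1828]
(211.6, 340) [ -9.9556 -42.6    -39.489 ]
```

View pics/w4z.png

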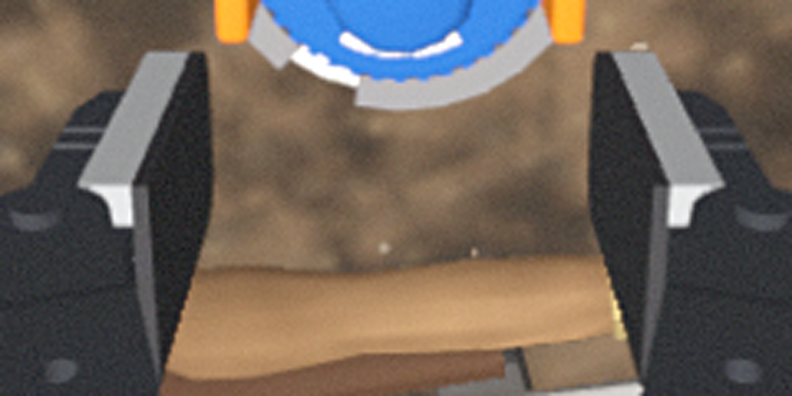

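>>> step_arm:
  moves:
    - [0,0,-10,0,0,0,0]
    - [0,0,0,0,0,0,0]
    - [0,0,0,0,0,0,0]
    - [0,0,0,0,0,0,0]
    - [0,0,0,0,0,0,0]
    - [0,0,0,0,0,0,0]

```text
time: 4.95
eef_pos: [370.3, 304.2, 159.9]
tcp_rot: [[-0.552, 0.834, -0.0], [0.834, 0.552, -0.0], [-0.0, -0.0, -1.0]]
ft_force: [-0.3, 0.2, 0.2]
gripper_width: -0.1
```

```bash
python3 tip.py 2
```

```text
4.95 [370.271  304.2261 159.893 ] -0.14860268425197715 [-0.254   0.2354  0.1955] [0.0105 0.0554 0.02  ]
```

View pics/tip2.png

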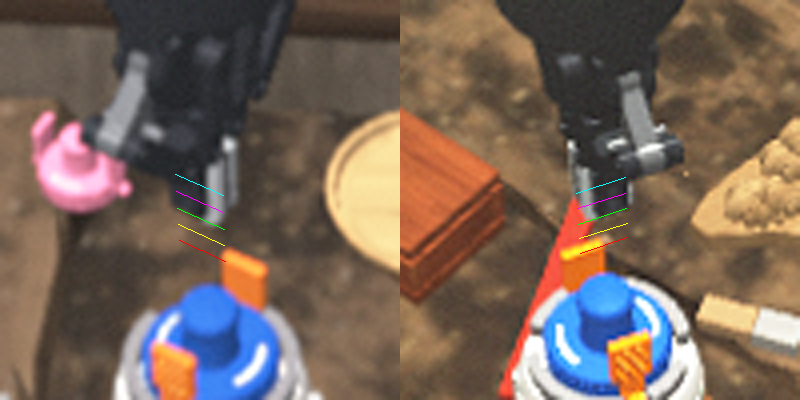

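View pics/tipw2.png

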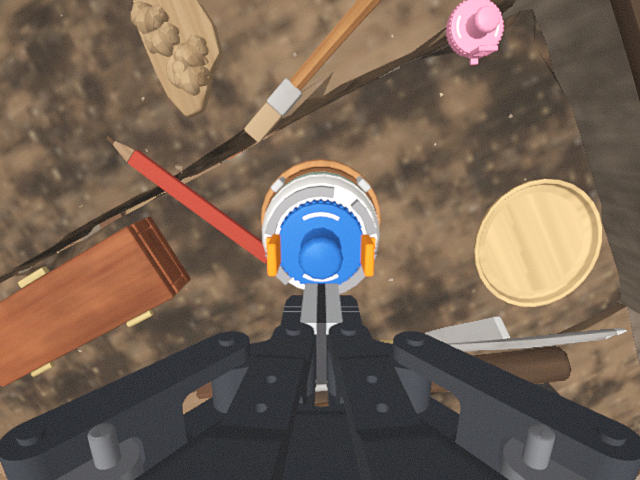

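All three views put the shut fingertips about 20–25 mm behind the stated TCP. An open descent to TCP z≈85 is clear whichever figure is right, and the width when I close will show which one it is.

>>> step_arm:
  moves:
    - [0,0,0,0,0,0,1]
    - [0,0,0,0,0,0,1]
    - [0,0,0,0,0,0,1]
    - [0,0,0,0,0,0,1]
    - [0,0,0,0,0,0,1]
    - [0,0,20,0,0,0,1]
    - [0,0,20,0,0,0,1]
    - [0,0,20,0,0,0,1]

```text
time: 5.9
eef_pos: [370.5, 304.4, 99.5]
tcp_rot: [[-0.552, 0.834, 0.001], [0.834, 0.552, 0.001], [0.0, 0.001, -1.0]]
ft_force: [-0.2, -0.4, -0.7]
gripper_width: 85.4
```

>>> step_arm:
  moves:
    - [0,0,8,0,0,0,1]
    - [0,0,5,0,0,0,1]
    - [0,0,2,0,0,0,1]
    - [0,0,0,0,0,0,1]
    - [0,0,0,0,0,0,1]

```text
time: 6.4
eef_pos: [370.8, 304.6, 85.6]
tcp_rot: [[-0.552, 0.834, 0.001], [0.834, 0.552, 0.001], [0.0, 0.001, -1.0]]
ft_force: [-0.2, -0.9, 0.2]
gripper_width: 85.3
```

```bash
python3 tip.py 3
```

```text
6.4 [370.7529 304.6029  85.6291] 85.32643976542055 [-0.1877 -0.9216  0.1838] [0.0377 0.0387 0.0456]
```

View pics/tip3.png

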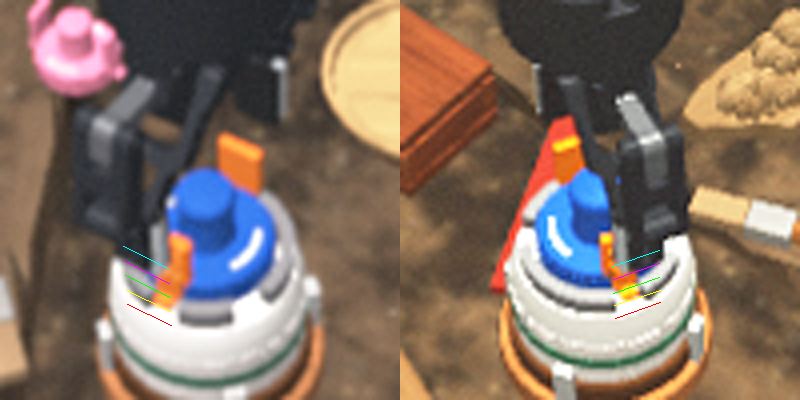

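View pics/tipw3.png

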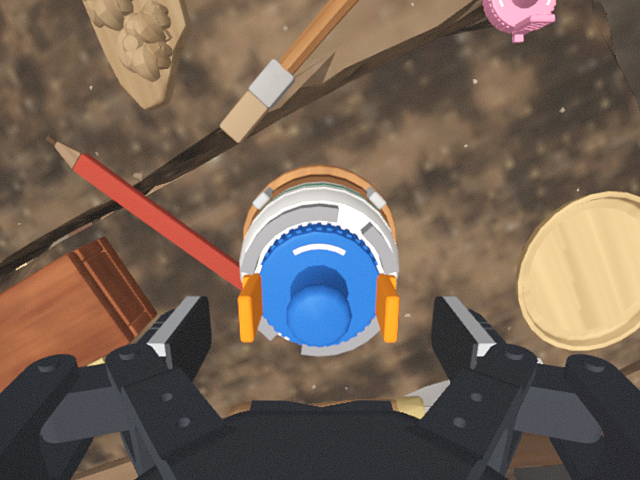

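The open tips lie about 34 mm behind the TCP, at z≈119. Shut, they would be about 20 mm behind it, so the pads will cover the tabs. I'll go 4 mm lower, then close in stages.

>>> step_arm:
  moves:
    - [0,0,4,0,0,0,0.85]
    - [0,0,0,0,0,0,0.75]
    - [0,0,0,0,0,0,0.73]
    - [0,0,0,0,0,0,0.7]
  force: 20

```text
time: 6.95
eef_pos: [370.4, 304.3, 81.1]
tcp_rot: [[-0.552, 0.834, -0.0], [0.834, 0.552, -0.0], [-0.0, -0.0, -1.0]]
ft_force: [-0.8, 0.1, 0.4]
gripper_width: 60.6
```

>>> step_arm:
  moves:
    - [0,0,0,0,0,0,0.67]
    - [0,0,0,0,0,0,0.67]
    - [0,0,0,0,0,0,0.67]

```text
time: 7.25
eef_pos: [370.5, 304.4, 81.3]
tcp_rot: [[-0.552, 0.834, 0.0], [0.834, 0.552, 0.0], [0.0, 0.0, -1.0]]
ft_force: [-1.2, -1.0, 5.8]
gripper_width: 57.4
```

```bash
python3 tip.py 4
```

```text
7.25 [370.5206 304.3999  81.3121] 57.37196105719056 [-1.1838 -1.0428  5.7571] [-0.1637  0.1141 -0.0466]
```

View pics/tip4.png

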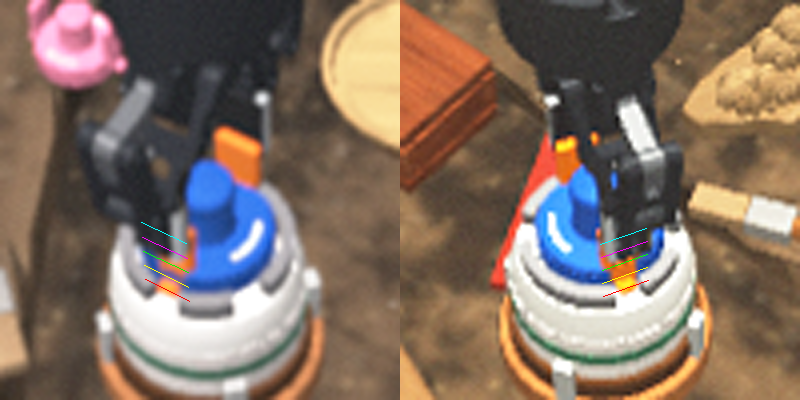

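View pics/tipw4.png

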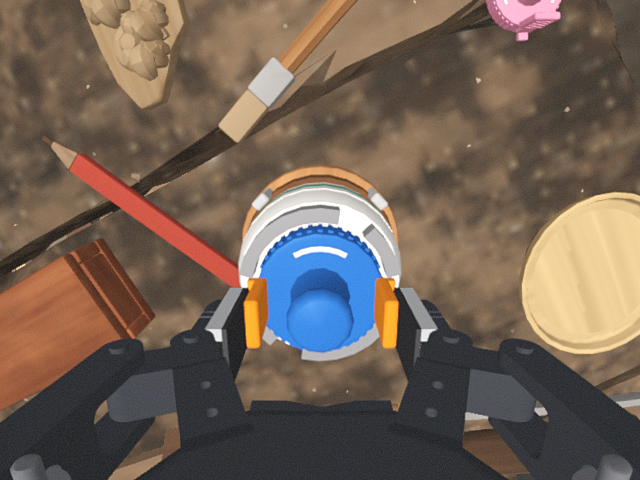

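The pads meet both tabs flat and centred; contact began near 62 mm. I'll keep closing, with a small upward relief for the forward swing of the pads.

>>> step_arm:
  moves:
    - [0,0,-0.5,0,0,0,0.63]
    - [0,0,-0.5,0,0,0,0.6]
    - [0,0,0,0,0,0,0.57]
    - [0,0,0,0,0,0,0.57]
  force: 20

```text
time: 7.8
eef_pos: [371.0, 304.8, 82.7]
tcp_rot: [[-0.552, 0.834, 0.001], [0.834, 0.552, 0.001], [0.0, 0.002, -1.0]]
ft_force: [-1.0, -0.7, 9.4]
gripper_width: 49.0
```

```bash
python3 -c "
from h import *
s=sense();print(s['time'],s['eef_pos'],s['gripper_width'],s['ft_force'],s['wrist_torque'])"
```

```text
7.8 [370.9779 304.782   82.7007] 48.95308618592338 [-0.9639 -0.7043  9.3767] [-0.2232  0.1774 -0.0021]
```

>>> step_arm:
  moves:
    - [0,0,-0.7,0,0,0,0.55]
    - [0,0,-0.5,0,0,0,0.53]
    - [0,0,0,0,0,0,0.53]
    - [0,0,0,0,0,0,0.53]
  force: 20

```text
time: 8.2
eef_pos: [370.6, 304.5, 83.4]
tcp_rot: [[-0.552, 0.834, 0.001], [0.834, 0.552, 0.0], [0.0, 0.001, -1.0]]
ft_force: [0.5, -0.2, 4.7]
gripper_width: 45.6
```

```bash
cat > st.py <<'E'
from h import *
s=sense();R=s['tcp_rot'];print(s['time'],s['eef_pos'],'w',s['gripper_width'],'F',s['ft_force'],'M',s['wrist_torque'],'yaw',np.degrees(np.arctan2(R[1,1],R[0,1])),'q6',s['qpos'][5])
E
python3 st.py;python3 tip.py 5
```

```text
8.2 [370.6274 304.5046  83.3589] w 45.56426397645882 F [ 0.4605 -0.2021  4.7089] M [-0.0437  0.004  -0.047 ] yaw 33.516587179832065 q6 0.09965800916984019
8.2 [370.6274 304.5046  83.3589] 45.56426397645882 [ 0.4605 -0.2021  4.7089] [-0.0437  0.004  -0.047 ]
```

View pics/tipw5.png

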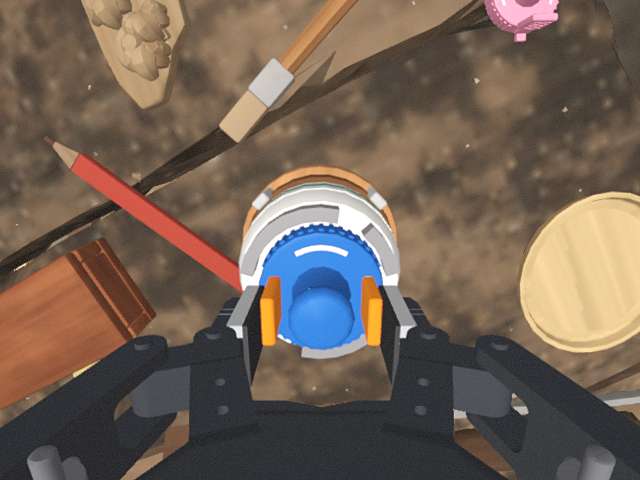

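Both tabs are pressed in evenly by about 8 mm, with low side forces. I'll start turning, checking past the 5° mark that the catches are clear.

>>> step_arm:
  moves:
    - [0,0,-0.3,0,0,-0.035,0.53]
    - [0,0,0,0,0,-0.035,0.53]
    - [0,0,0,0,0,-0.035,0.53]
    - [0,0,0,0,0,-0.035,0.53]
    - [0,0,0,0,0,0,0.53]

```text
time: 8.85
eef_pos: [370.3, 304.3, 83.4]
tcp_rot: [[-0.663, 0.748, -0.0], [0.748, 0.663, -0.0], [0.0, -0.0, -1.0]]
ft_force: [-0.5, -1.2, 2.7]
gripper_width: 45.8
```

```bash
python3 st.py
```

```text
8.85 [370.3174 304.2785  83.3907] w 45.80424751263161 F [-0.4593 -1.1523  2.7254] M [0.035  0.0333 0.0531] yaw 41.56539381594876 q6 -0.04082543918052283
```

>>> step_arm:
  moves:
    - [0,0,0,0,0,-0.04,0.53]
    - [0,0,0,0,0,-0.04,0.53]
    - [0,0,0,0,0,-0.04,0.53]
    - [0,0,0,0,0,-0.04,0.53]
    - [0,0,0,0,0,-0.04,0.53]
    - [0,0,0,0,0,0,0.53]

```text
time: 9.45
eef_pos: [370.3, 304.3, 83.4]
tcp_rot: [[-0.798, 0.602, -0.0], [0.602, 0.798, -0.0], [0.0, -0.0, -1.0]]
ft_force: [-0.2, -0.4, 2.6]
gripper_width: 45.4
```

```bash
python3 st.py; python3 tip.py 6
```

```text
9.45 [370.2956 304.2548  83.4003] w 45.427188073065324 F [-0.2447 -0.4261  2.6143] M [0.0639 0.0061 0.0503] yaw 52.98000132433433 q6 -0.24002865142175012
9.45 [370.2956 304.2548  83.4003] 45.427188073065324 [-0.2447 -0.4261  2.6143] [0.0639 0.0061 0.0503]
```

View pics/tipw6.png

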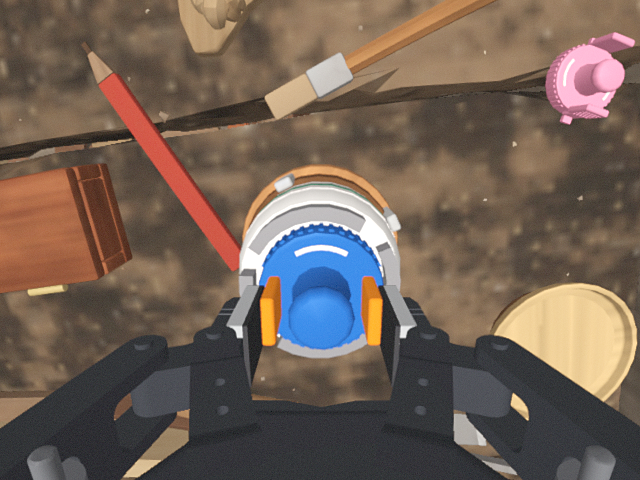

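The cap turns with the jaws; the white marks stay fixed in the view while the bench rotates. I'm at 19.5° and continuing.

>>> step_arm:
  moves:
    - [0,0,0,0,0,-0.05,0.53]
    - [0,0,0,0,0,-0.05,0.53]
    - [0,0,0,0,0,-0.05,0.53]
    - [0,0,0,0,0,-0.05,0.53]
    - [0,0,0,0,0,-0.05,0.53]
    - [0,0,0,0,0,-0.05,0.53]
    - [0,0,0,0,0,-0.05,0.53]
    - [0,0,0,0,0,0,0.53]

```text
time: 10.4
eef_pos: [370.3, 304.2, 83.4]
tcp_rot: [[-0.957, 0.292, -0.0], [0.292, 0.957, -0.0], [0.0, -0.0, -1.0]]
ft_force: [0.2, -0.4, 2.7]
gripper_width: 45.5
```

```bash
python3 st.py
```

```text
10.4 [370.2754 304.2121  83.4146] w 45.522960184655396 F [ 0.1979 -0.357   2.6694] M [0.0675 0.0518 0.0171] yaw 73.04018113087753 q6 -0.5901369620918411
```

>>> step_arm:
  moves:
    - [0,0,0,0,0,-0.035,0.53]
    - [0,0,0,0,0,-0.035,0.53]
    - [0,0,0,0,0,-0.035,0.53]
    - [0,0,0,0,0,-0.035,0.53]
    - [0,0,0,0,0,-0.03,0.53]
    - [0,0,0,0,0,0,0.53]

```text
time: 11.0
eef_pos: [370.3, 304.2, 83.4]
tcp_rot: [[-0.992, 0.126, -0.0], [0.126, 0.992, -0.0], [0.0, -0.0, -1.0]]
ft_force: [0.1, -0.4, 3.2]
gripper_width: 45.8
```

```bash
python3 st.py
```

```text
11.0 [370.2603 304.1641  83.4159] w 45.839473757442505 F [ 0.0795 -0.4281  3.2039] M [-0.1025  0.0387  0.0252] yaw 82.7628083228446 q6 -0.759829656796432
```

Turned 49.2° so far. From here I'll take 1° steps and read the moment after each.

>>> step_arm:
  moves:
    - [0,0,0,0,0,-0.018,0.53]
    - [0,0,0,0,0,-0.018,0.53]

```text
time: 11.2
eef_pos: [370.3, 304.2, 83.4]
tcp_rot: [[-0.996, 0.089, -0.0], [0.089, 0.996, -0.0], [0.0, -0.0, -1.0]]
ft_force: [-0.5, -0.9, 1.3]
gripper_width: 45.4
```

```bash
python3 st.py
```

```text
11.2 [370.2598 304.1986  83.4111] w 45.40648632627218 F [-0.5263 -0.8921  1.3247] M [-0.094   0.0352 -0.0631] yaw 84.89388899429497 q6 -0.7970101642148583
```

>>> step_arm:
  moves:
    - [0,0,0,0,0,-0.018,0.53]
    - [0,0,0,0,0,0,0.53]

```text
time: 11.4
eef_pos: [370.3, 304.2, 83.4]
tcp_rot: [[-0.997, 0.071, -0.0], [0.071, 0.997, -0.0], [0.0, -0.0, -1.0]]
ft_force: [-0.2, -0.3, 1.4]
gripper_width: 45.6
```

```bash
python3 st.py
```

```text
11.4 [370.2862 304.2016  83.4424] w 45.59123270748661 F [-0.2143 -0.2526  1.4441] M [-0.0894  0.0207  0.0073] yaw 85.92665346459037 q6 -0.815049228111015
```

>>> step_arm:
  moves:
    - [0,0,0,0,0,-0.018,0.53]
    - [0,0,0,0,0,0,0.53]

```text
time: 11.6
eef_pos: [370.3, 304.2, 83.4]
tcp_rot: [[-0.999, 0.053, -0.0], [0.053, 0.999, -0.0], [0.0, -0.0, -1.0]]
ft_force: [0.6, -0.3, 0.8]
gripper_width: 45.5
```

```bash
python3 st.py
```

```text
11.6 [370.3013 304.1961  83.4319] w 45.50972127405352 F [ 0.6407 -0.3239  0.8273] M [-0.1653  0.018   0.023 ] yaw 86.96230461364422 q6 -0.8331047526809283
```

>>> step_arm:
  moves:
    - [0,0,0,0,0,-0.02,0.53]
    - [0,0,0,0,0,0,0.53]

```text
time: 11.8
eef_pos: [370.3, 304.2, 83.5]
tcp_rot: [[-0.999, 0.033, -0.0], [0.033, 0.999, -0.0], [0.0, -0.0, -1.0]]
ft_force: [-0.3, -0.1, 0.5]
gripper_width: 45.5
```

```bash
python3 st.py
```

```text
11.8 [370.3194 304.2217  83.4667] w 45.46275039446923 F [-0.2537 -0.0911  0.5158] M [-0.1705  0.0412  0.0151] yaw 88.12391729944174 q6 -0.8533607838643762
```

>>> step_arm:
  moves:
    - [0,0,0,0,0,-0.02,0.53]
    - [0,0,0,0,0,0,0.53]

```text
time: 12.0
eef_pos: [370.3, 304.2, 83.4]
tcp_rot: [[-1.0, 0.013, -0.0], [0.013, 1.0, -0.0], [0.0, -0.0, -1.0]]
ft_force: [0.1, -1.7, 1.7]
gripper_width: 45.5
```

```bash
python3 st.py
```

```text
12.0 [370.3011 304.2121  83.4479] w 45.502611816355696 F [ 0.1119 -1.6658  1.6885] M [-0.225  -0.0089 -0.0004] yaw 89.26898141730119 q6 -0.873377631190589
```

>>> step_arm:
  moves:
    - [0,0,0,0,0,-0.02,0.53]
    - [0,0,0,0,0,0,0.53]

```text
time: 12.2
eef_pos: [370.3, 304.2, 83.4]
tcp_rot: [[-1.0, -0.007, -0.0], [-0.007, 1.0, -0.0], [0.0, -0.0, -1.0]]
ft_force: [-0.4, -1.2, 1.3]
gripper_width: 45.6
```

```bash
python3 st.py
```

```text
12.2 [370.2754 304.1976  83.4476] w 45.58713834404644 F [-0.3905 -1.1782  1.3169] M [-0.1671  0.0245  0.0207] yaw 90.410844596141 q6 -0.8933226811769613
```

>>> step_arm:
  moves:
    - [0,0,0,0,0,-0.02,0.53]
    - [0,0,0,0,0,0,0.53]

```text
time: 12.4
eef_pos: [370.3, 304.2, 83.4]
tcp_rot: [[-1.0, -0.027, -0.0], [-0.027, 1.0, -0.0], [0.0, -0.0, -1.0]]
ft_force: [-0.8, -0.7, -0.0]
gripper_width: 45.3
```

```bash
python3 st.py
```

```text
12.4 [370.2802 304.1986  83.4232] w 45.29597000512147 F [-0.7613 -0.7163 -0.0329] M [-0.1585  0.0401 -0.0356] yaw 91.55850055568614 q6 -0.9133364007528837
```

>>> step_arm:
  moves:
    - [0,0,0,0,0,-0.02,0.53]
    - [0,0,0,0,0,0,0.53]

```text
time: 12.6
eef_pos: [370.3, 304.2, 83.5]
tcp_rot: [[-0.999, -0.047, -0.0], [-0.047, 0.999, -0.0], [0.0, -0.0, -1.0]]
ft_force: [-0.1, -2.2, 0.1]
gripper_width: 45.8
```

```bash
python3 st.py
```

```text
12.6 [370.3104 304.2272  83.4628] w 45.82021471151417 F [-0.1472 -2.1913  0.0513] M [-0.249   0.0359  0.0391] yaw 92.70567131720738 q6 -0.9333667942222058
```

>>> step_arm:
  moves:
    - [0,-0.4,0,0,0,-0.02,0.53]
    - [0,0,0,0,0,0,0.53]

```text
time: 12.8
eef_pos: [370.3, 303.9, 83.5]
tcp_rot: [[-0.998, -0.067, -0.0], [-0.067, 0.998, 0.0], [0.0, 0.0, -1.0]]
ft_force: [-0.2, -0.1, 0.0]
gripper_width: 45.3
```

```bash
python3 st.py
```

```text
12.8 [370.3319 303.8627  83.4549] w 45.346047760848336 F [-0.2343 -0.0894  0.0314] M [-0.1377  0.0891 -0.0563] yaw 93.84571419198603 q6 -0.9540767399344999
```

>>> step_arm:
  moves:
    - [0,-0.2,0,0,0,-0.02,0.53]
    - [0,0,0,0,0,0,0.53]

```text
time: 13.0
eef_pos: [370.2, 303.7, 83.5]
tcp_rot: [[-0.996, -0.087, -0.0], [-0.087, 0.996, 0.0], [0.0, 0.0, -1.0]]
ft_force: [-0.1, -0.4, -0.6]
gripper_width: 45.4
```

```bash
python3 st.py
```

```text
13.0 [370.2366 303.7428  83.4766] w 45.35509961827811 F [-0.1488 -0.3724 -0.6162] M [-0.0262  0.2116 -0.0204] yaw 94.98744662008137 q6 -0.9743340118637623
```

>>> step_arm:
  moves:
    - [0,0,0,0,0,-0.02,0.53]
    - [0,0,0,0,0,0,0.53]

```text
time: 13.2
eef_pos: [370.3, 303.7, 83.5]
tcp_rot: [[-0.994, -0.107, -0.0], [-0.107, 0.994, 0.0], [0.0, 0.0, -1.0]]
ft_force: [-1.8, -0.1, 0.0]
gripper_width: 45.4
```

```bash
python3 st.py
```

```text
13.2 [370.2559 303.7193  83.4714] w 45.350707519914835 F [-1.8237 -0.094   0.0161] M [ 0.0454  0.2243 -0.2008] yaw 96.1254867650476 q6 -0.9942220503540025
```

>>> step_arm:
  moves:
    - [0,0,0,0,0,0,0.53]

```text
time: 13.3
eef_pos: [370.2, 303.7, 83.5]
tcp_rot: [[-0.994, -0.106, -0.0], [-0.106, 0.994, -0.0], [0.0, 0.0, -1.0]]
ft_force: [-1.1, -0.4, -0.4]
gripper_width: 45.4
```

```bash
python3 st.py
```

```text
13.3 [370.227  303.6947  83.4601] w 45.4170995827285 F [-1.0641 -0.4044 -0.4438] M [ 0.07    0.2581 -0.1548] yaw 96.07492115068005 q6 -0.993259702056961
```

The moment jumped to about -0.2 N m and stays there on a second reading, opposing the turn. That is the end stop, at about 62.5°. I'll back off 2.5° and check that the moment disappears.

>>> step_arm:
  moves:
    - [0,0,0,0,0,0.025,0.53]
    - [0,0,0,0,0,0.018,0.53]
    - [0,0,0,0,0,0,0.53]

```text
time: 13.6
eef_pos: [370.3, 303.7, 83.4]
tcp_rot: [[-0.998, -0.062, -0.0], [-0.062, 0.998, -0.0], [0.0, -0.0, -1.0]]
ft_force: [-1.9, -0.0, -0.1]
gripper_width: 45.5
```

```bash
python3 st.py
```

```text
13.6 [370.2701 303.6586  83.4469] w 45.504884732416244 F [-1.9305 -0.0133 -0.1486] M [0.0239 0.3159 0.0419] yaw 93.56748883014095 q6 -0.9493511665528137
```

The moment is gone, so the stop is confirmed. Now a gentle lift, checking the force.

>>> step_arm:
  moves:
    - [0.4,0,-0.5,0,0,0,0.53]
    - [0,0,-0.5,0,0,0,0.53]
    - [0,0,0,0,0,0,0.53]

```text
time: 13.9
eef_pos: [370.2, 303.7, 84.6]
tcp_rot: [[-0.998, -0.063, 0.0], [-0.063, 0.998, 0.0], [-0.0, 0.0, -1.0]]
ft_force: [-0.5, 1.0, -0.8]
gripper_width: 45.3
```

```bash
python3 st.py
```

```text
13.9 [370.2432 303.7092  84.5764] w 45.28177577845796 F [-0.4519  0.9614 -0.8325] M [ 0.0203 -0.006   0.0353] yaw 93.62998928112592 q6 -0.9499552293759382
```

>>> step_arm:
  moves:
    - [0,0,-0.5,0,0,0,0.53]
    - [0,0,0,0,0,0,0.53]

```text
time: 14.1
eef_pos: [370.1, 303.7, 85.1]
tcp_rot: [[-0.998, -0.063, 0.0], [-0.063, 0.998, 0.0], [-0.0, 0.0, -1.0]]
ft_force: [0.1, -0.1, -1.3]
gripper_width: 45.4
```

```bash
python3 st.py
```

```text
14.1 [370.0893 303.7033  85.0518] w 45.4245529011925 F [ 0.1257 -0.0653 -1.3131] M [-0.0717 -0.0647  0.0178] yaw 93.62302942771717 q6 -0.9498932625356624
```

Only the cap's weight (about 1 N) shows. Lifting on past the play.

>>> step_arm:
  moves:
    - [0,0,-0.5,0,0,0,0.53]
    - [0,0,-0.5,0,0,0,0.53]
    - [0,0,0,0,0,0,0.53]

```text
time: 14.4
eef_pos: [370.0, 303.6, 86.0]
tcp_rot: [[-0.998, -0.063, 0.0], [-0.063, 0.998, -0.0], [-0.0, -0.0, -1.0]]
ft_force: [0.4, -0.3, -1.7]
gripper_width: 45.1
```

```bash
python3 st.py
```

```text
14.4 [369.9817 303.6475  86.0375] w 45.06726441710081 F [ 0.4085 -0.2713 -1.7293] M [-0.0013  0.0081  0.0142] yaw 93.62597949515141 q6 -0.9499202629188583
```

>>> step_arm:
  moves:
    - [0,0,-1,0,0,0,0.53]
    - [0,0,-1,0,0,0,0.53]
    - [0,0,-1,0,0,0,0.53]

```text
time: 14.7
eef_pos: [370.0, 303.6, 89.1]
tcp_rot: [[-0.998, -0.063, -0.0], [-0.063, 0.998, -0.0], [0.0, -0.0, -1.0]]
ft_force: [-0.6, -0.3, -0.7]
gripper_width: 45.5
```

```bash
python3 st.py
```

```text
14.7 [369.9547 303.6151  89.0712] w 45.544223007490174 F [-0.6307 -0.2715 -0.7011] M [-0.0502  0.0063  0.0199] yaw 93.62027781859905 q6 -0.9498902021121082
```

>>> step_arm:
  moves:
    - [0,0,-3,0,0,0,0.53]
    - [0,0,-5,0,0,0,0.53]
    - [0,0,-7,0,0,0,0.53]
    - [0,0,-10,0,0,0,0.53]
    - [0,0,-10,0,0,0,0.53]
    - [0,0,-10,0,0,0,0.53]
    - [0,0,-5,0,0,0,0.53]
    - [0,0,0,0,0,0,0.53]

```text
time: 15.5
eef_pos: [370.5, 304.0, 140.0]
tcp_rot: [[-0.998, -0.063, 0.001], [-0.063, 0.998, 0.001], [-0.001, 0.001, -1.0]]
ft_force: [0.2, -0.2, -1.2]
gripper_width: 45.5
```

```bash
python3 st.py; python3 tip.py 7
```

```text
15.5 [370.4754 304.0391 139.9985] w 45.5054726655644 F [ 0.1579 -0.1658 -1.1975] M [-0.0453  0.0504 -0.008 ] yaw 93.62066368110118 q6 -0.9498853238164501
15.5 [370.4754 304.0391 139.9985] 45.5054726655644 [ 0.1579 -0.1658 -1.1975] [-0.0453  0.0504 -0.008 ]
```

View pics/tip7.png

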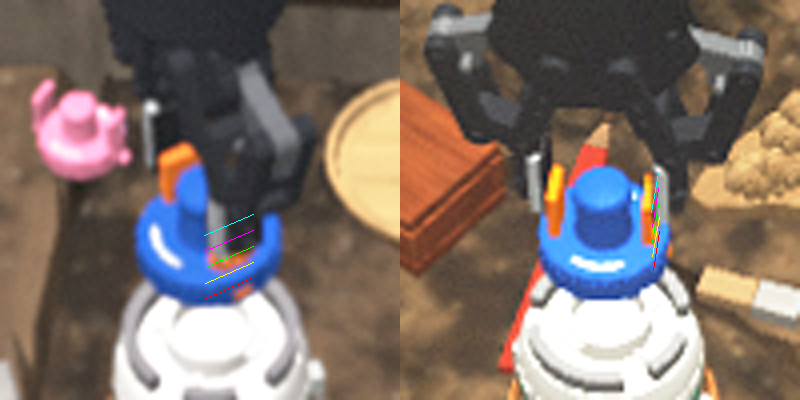

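View pics/tipw7.png

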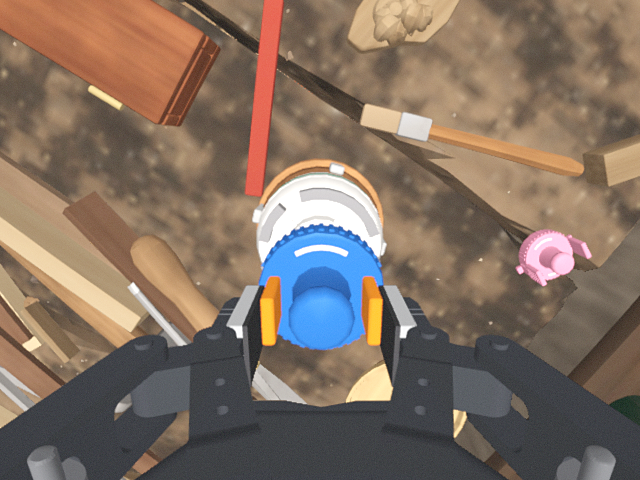

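The cap is lifted cleanly and level, with both tabs still squeezed. I'll turn it back so the jaws run parallel to the chisels beside the saucer, then carry it over.

>>> step_arm:
  moves:
    - [0,0,0,0,0,0.13,0.53]
    - [0,0,0,0,0,0.13,0.53]
    - [0,0,0,0,0,0.13,0.53]
    - [0,0,0,0,0,0.13,0.53]
    - [0,0,0,0,0,0.13,0.53]
    - [0,0,0,0,0,0.13,0.53]
    - [0,0,0,0,0,0.13,0.53]
    - [0,0,0,0,0,0.13,0.53]

```text
time: 16.45
eef_pos: [369.7, 303.4, 138.4]
tcp_rot: [[-0.555, 0.832, -0.001], [0.832, 0.555, -0.001], [-0.0, -0.001, -1.0]]
ft_force: [0.9, 0.3, -0.4]
gripper_width: 45.8
```

>>> step_arm:
  moves:
    - [-1,10,0,0,0,0,0.53]
    - [-3,28,0,0,0,0,0.53]
    - [-4,34,0,0,0,0,0.53]
    - [-4,38,0,0,0,0,0.53]
    - [-4,34,0,0,0,0,0.53]
    - [-3,28,0,0,0,0,0.53]
    - [-2,14,0,0,0,0,0.53]
    - [0,0,0,0,0,0,0.53]

```text
time: 17.25
eef_pos: [537.9, 391.2, 138.0]
tcp_rot: [[-0.562, 0.827, 0.0], [0.827, 0.562, 0.0], [-0.0, 0.0, -1.0]]
ft_force: [-0.2, -0.5, -1.2]
gripper_width: 45.4
```

```bash
python3 st.py; python3 tip.py 8
python3 - <<'E'
from h import *
s,w,T=wristcap();p=s["eef_pos"];R=s["tcp_rot"]
a=capture("scene")
im=a["image"];hsv=cv2.cvtColor(im,cv2.COLOR_BGR2HSV)
cv2.imwrite("pics/scene8.png",cv2.resize(im[150:300,270:450],None,fx=4,fy=4))
d=np.array([536.2,390.6,p[2]])-p;print("remaining in tool",R.T@d)
E
```

```text
17.25 [537.855  391.1882 138.0183] w 45.415471726135976 F [-0.1699 -0.5332 -1.213 ] M [ 0.0102 -0.0254 -0.0162] yaw 34.22039881071957 q6 0.029412157380252574
17.25 [537.855  391.1882 138.0183] 45.415471726135976 [-0.1699 -0.5332 -1.213 ] [ 0.0102 -0.0254 -0.0162]
remaining in tool [ 0.0447  1.3085 -0.0021]
```

View pics/scene8.png

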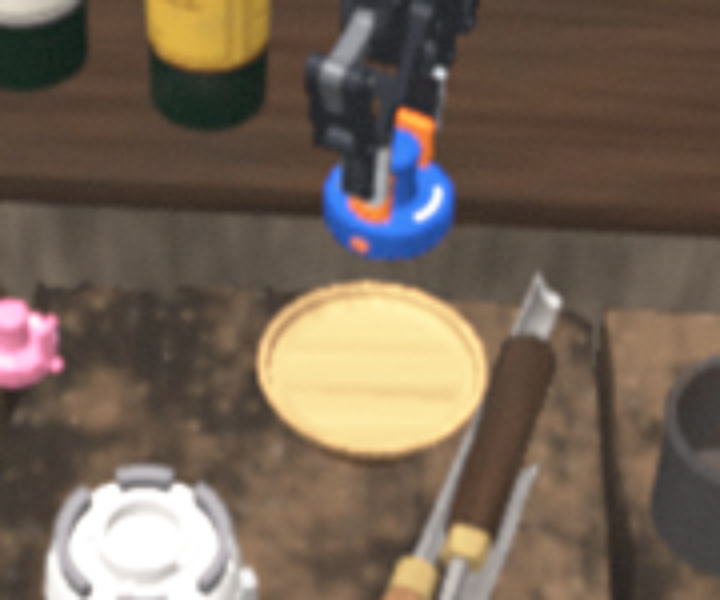

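View pics/tipw8.png

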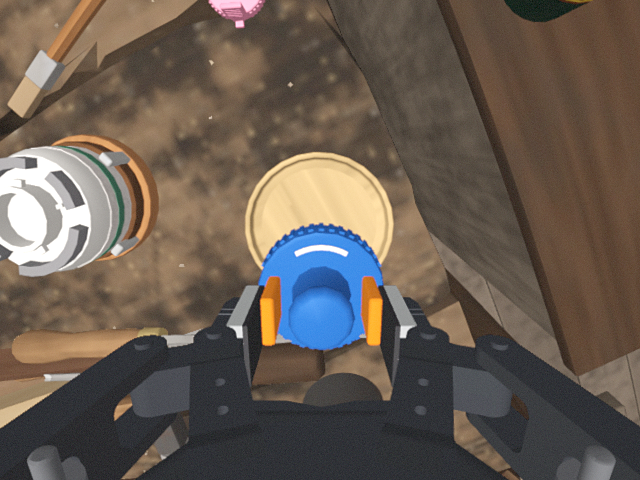

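Run:
```python
from h import *
s,w,T=wristcap();a=capture("scene");b=capture("side")
cv2.imwrite("pics/scene9.png",a["image"]);cv2.imwrite("pics/side9.png",b["image"])
def plane(c,u,v,T=None):
    o,d1=ray(c,u,T);_,d2=ray(c,v,T);n=np.cross(d1,d2);n/=np.linalg.norm(n);return n,n@o
P1=plane(w,(440,0),(590,375),T)
P2=plane(a,(240,198),(440,204)); P3=plane(b,(330,452),(445,265))
for P,Q in ((P1,P2),(P2,P3),(P1,P3)):
    d=np.cross(P[0],Q[0]);d/=np.linalg.norm(d)
    X=np.linalg.lstsq(np.array([P[0],Q[0],d]),np.array([P[1],Q[1],d@[600,450,0]]),rcond=None)[0];print(X,d)
```

```text
[638.0922 528.9107 -21.2274] [ 0.8963 -0.4421 -0.0349]
[625.5249 510.9452  -0.5155] [ 0.9182 -0.3853 -0.0923]
[630.5461 511.2828  24.3814] [ 0.9074 -0.3877 -0.1624]
```

View pics/side9.png

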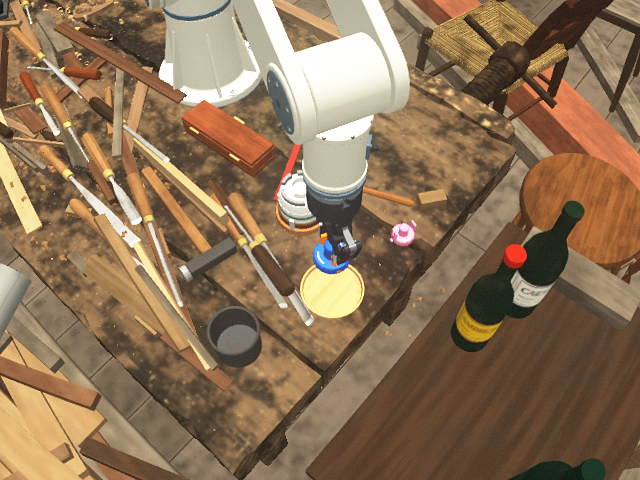

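The table edge is level with the bench and more than 120 mm away, so the way is clear. Lowering.

>>> step_arm:
  moves:
    - [0,0,15,0,0,0,0.53]
    - [0,0,20,0,0,0,0.53]
    - [0,0,20,0,0,0,0.53]
    - [0,0,18,0,0,0,0.53]
    - [0,0,12,0,0,0,0.53]
    - [0,0,8,0,0,0,0.53]
    - [0,0,5,0,0,0,0.53]
    - [0,0,0,0,0,0,0.53]

```text
time: 18.45
eef_pos: [535.7, 390.2, 40.6]
tcp_rot: [[-0.56, 0.829, -0.0], [0.829, 0.56, -0.0], [-0.0, -0.0, -1.0]]
ft_force: [-0.0, -0.6, -0.7]
gripper_width: 45.3
```

```bash
python3 st.py; python3 tip.py 10
```

```text
18.45 [535.7289 390.2457  40.5587] w 45.27136834461632 F [-0.0358 -0.5659 -0.7187] M [-0.0066 -0.0403  0.0013] yaw 34.03555243389716 q6 0.03324660773272851
18.45 [535.7289 390.2457  40.5587] 45.27136834461632 [-0.0358 -0.5659 -0.7187] [-0.0066 -0.0403  0.0013]
```

View pics/tip10.png

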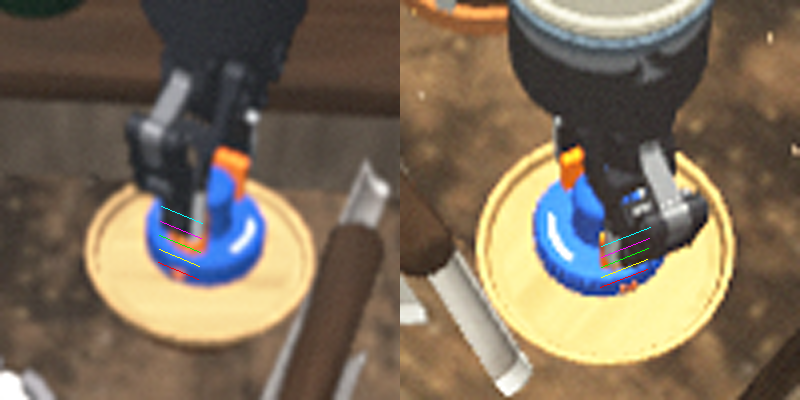

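View pics/tipw10.png

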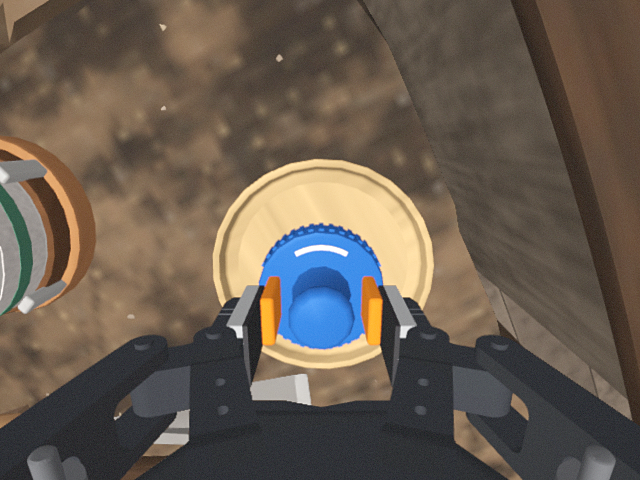

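The cap is centred over the saucer: rim centre about (323,263) and cap about (321,286), which fits the height difference. Lowering slowly until it touches.

>>> step_arm:
  moves:
    - [0,0,4,0,0,0,0.53]
    - [0,0,3,0,0,0,0.53]
    - [0,0,2,0,0,0,0.53]
    - [0,0,0,0,0,0,0.53]

```text
time: 19.0
eef_pos: [535.6, 390.2, 31.6]
tcp_rot: [[-0.56, 0.829, -0.0], [0.829, 0.56, -0.0], [-0.0, -0.001, -1.0]]
ft_force: [0.4, -0.3, -0.8]
gripper_width: 45.5
```

```bash
python3 st.py
```

```text
19.0 [535.6498 390.1692  31.5909] w 45.47343371207939 F [ 0.3876 -0.2942 -0.7876] M [ 0.0127  0.035  -0.0242] yaw 34.03045531620087 q6 0.033319365097115444
```

>>> step_arm:
  moves:
    - [0,0,0.8,0,0,0,0.53]
    - [0,0,0.5,0,0,0,0.53]
    - [0,0,0,0,0,0,0.53]

```text
time: 19.3
eef_pos: [535.8, 390.3, 30.6]
tcp_rot: [[-0.56, 0.829, -0.0], [0.829, 0.56, -0.0], [0.0, -0.0, -1.0]]
ft_force: [-0.3, 0.1, -0.9]
gripper_width: 45.5
```

```bash
python3 st.py
```

```text
19.3 [535.8499 390.3461  30.6366] w 45.49185731040028 F [-0.3472  0.1276 -0.8774] M [-0.0126  0.0406 -0.0484] yaw 34.03246204782078 q6 0.0332950256578671
```

>>> step_arm:
  moves:
    - [0,0,0.7,0,0,0,0.53]
    - [0,0,0.5,0,0,0,0.53]
    - [0,0,0,0,0,0,0.53]

```text
time: 19.6
eef_pos: [535.8, 390.3, 29.4]
tcp_rot: [[-0.56, 0.829, -0.0], [0.829, 0.56, -0.0], [-0.0, -0.0, -1.0]]
ft_force: [-0.2, -0.0, 0.1]
gripper_width: 45.9
```

```bash
python3 st.py
```

```text
19.6 [535.8147 390.3024  29.3893] w 45.940487196276 F [-0.2179 -0.0323  0.1052] M [-0.0328  0.0042 -0.0318] yaw 34.031708810935164 q6 0.03335328610099476
```

>>> step_arm:
  moves:
    - [0,0,0.5,0,0,0,0.53]
    - [0,0,0,0,0,0,0.53]
    - [0,0,0,0,0,0,0.53]

```text
time: 19.9
eef_pos: [535.8, 390.3, 29.0]
tcp_rot: [[-0.56, 0.829, -0.0], [0.829, 0.56, -0.0], [0.0, -0.0, -1.0]]
ft_force: [-1.1, 0.1, -1.1]
gripper_width: 45.5
```

```bash
python3 st.py
```

```text
19.9 [535.8385 390.3453  28.9551] w 45.4993920425201 F [-1.1495  0.1367 -1.0928] M [-0.0103  0.0277 -0.0256] yaw 34.033632315970216 q6 0.03330940023625792
```

Still hanging: -1.1 N.

>>> step_arm:
  moves:
    - [0,0,0.5,0,0,0,0.53]
    - [0,0,0.3,0,0,0,0.53]
    - [0,0,0,0,0,0,0.53]

```text
time: 20.2
eef_pos: [535.8, 390.3, 28.1]
tcp_rot: [[-0.56, 0.829, -0.0], [0.829, 0.56, -0.0], [-0.0, -0.0, -1.0]]
ft_force: [-0.5, 0.1, -0.8]
gripper_width: 45.7
```

```bash
python3 st.py
```

```text
20.2 [535.8082 390.3131  28.1024] w 45.74657186863794 F [-0.5473  0.0954 -0.7946] M [ 0.0261 -0.0337 -0.0315] yaw 34.0323785595101 q6 0.03332842562508953
```

>>> step_arm:
  moves:
    - [0,0,0.4,0,0,0,0.53]
    - [0,0,0,0,0,0,0.53]

```text
time: 20.4
eef_pos: [535.8, 390.3, 27.7]
tcp_rot: [[-0.56, 0.829, -0.0], [0.829, 0.56, -0.0], [-0.0, -0.0, -1.0]]
ft_force: [-0.1, 0.2, -0.7]
gripper_width: 45.4
```

```bash
python3 st.py
```

```text
20.4 [535.8439 390.3155  27.7339] w 45.43779415033101 F [-0.0659  0.2223 -0.6646] M [0.0025 0.0289 0.0151] yaw 34.033501759922444 q6 0.03330060909817347
```

>>> step_arm:
  moves:
    - [0,0,0.4,0,0,0,0.53]
    - [0,0,0.3,0,0,0,0.53]
    - [0,0,0,0,0,0,0.53]

```text
time: 20.7
eef_pos: [536.1, 390.5, 27.5]
tcp_rot: [[-0.56, 0.829, 0.0], [0.829, 0.56, 0.0], [0.0, 0.001, -1.0]]
ft_force: [-0.6, -0.3, 2.6]
gripper_width: 45.3
```

```bash
python3 st.py
```

```text
20.7 [536.103  390.4939  27.4538] w 45.25857190674776 F [-0.577  -0.3047  2.5538] M [-0.0162  0.0081  0.0169] yaw 34.033818431008925 q6 0.033271590342489915
```

It touched at TCP z 27.45, as predicted (floor 25 + 2.4), with about 3 N of support. The pads swing back as they open, so I'll open in small steps while following down, so they can't drag the cap up.

>>> step_arm:
  moves:
    - [0,0,0.3,0,0,0,0.53]
    - [0,0,0.5,0,0,0,0.56]
    - [0,0,0.5,0,0,0,0.58]
    - [0,0,0,0,0,0,0.58]

```text
time: 21.1
eef_pos: [536.5, 390.9, 26.7]
tcp_rot: [[-0.56, 0.829, 0.001], [0.829, 0.56, 0.001], [0.0, 0.002, -1.0]]
ft_force: [-0.9, -0.7, 7.4]
gripper_width: 49.5
```

```bash
python3 st.py
```

```text
21.1 [536.543  390.8578  26.6739] w 49.45622457876921 F [-0.8996 -0.7088  7.383 ] M [-0.0918  0.0919 -0.0326] yaw 34.03915131454663 q6 0.03328757108961961
```

>>> step_arm:
  moves:
    - [0,0,0.3,0,0,0,0.61]
    - [0,0,0.3,0,0,0,0.64]
    - [0,0,0,0,0,0,0.64]

```text
time: 21.4
eef_pos: [536.3, 390.7, 25.6]
tcp_rot: [[-0.56, 0.829, 0.001], [0.829, 0.56, 0.001], [0.0, 0.001, -1.0]]
ft_force: [0.5, 0.4, 7.2]
gripper_width: 55.0
```

```bash
python3 st.py
```

```text
21.4 [536.336  390.658   25.6193] w 54.979887343384135 F [0.5191 0.4293 7.1574] M [-0.0088 -0.0045 -0.0007] yaw 34.032965212517134 q6 0.03330186723788343
```

>>> step_arm:
  moves:
    - [0,0,0.4,0,0,0,0.67]
    - [0,0,0.5,0,0,0,0.7]
    - [0,0,0,0,0,0,0.7]

```text
time: 21.7
eef_pos: [535.9, 390.4, 24.3]
tcp_rot: [[-0.56, 0.829, 0.0], [0.829, 0.56, 0.0], [0.0, 0.0, -1.0]]
ft_force: [0.8, -0.1, 4.6]
gripper_width: 59.9
```

```bash
python3 st.py
```

```text
21.7 [535.9434 390.4286  24.2828] w 59.88181073311592 F [ 0.7659 -0.1206  4.6145] M [ 0.0401  0.0166 -0.0062] yaw 34.03399039398106 q6 0.03330150502311068
```

>>> step_arm:
  moves:
    - [0,0,0.4,0,0,0,0.73]
    - [0,0,0.4,0,0,0,0.76]
    - [0,0,0,0,0,0,0.85]
    - [0,0,0,0,0,0,1]
    - [0,0,0,0,0,0,1]
    - [0,0,0,0,0,0,1]

```text
time: 22.3
eef_pos: [535.8, 390.3, 23.4]
tcp_rot: [[-0.56, 0.829, -0.0], [0.829, 0.56, -0.0], [0.0, -0.0, -1.0]]
ft_force: [-0.2, 0.2, -0.1]
gripper_width: 85.1
```

```bash
python3 st.py; python3 tip.py 11
```

```text
22.3 [535.8481 390.3255  23.4471] w 85.09492948944307 F [-0.2454  0.2381 -0.1227] M [ 0.0124  0.0188 -0.0086] yaw 34.03175399845641 q6 0.0333025864103782
22.3 [535.8481 390.3255  23.4471] 85.09492948944307 [-0.2454  0.2381 -0.1227] [ 0.0124  0.0188 -0.0086]
```

View pics/tip11.png

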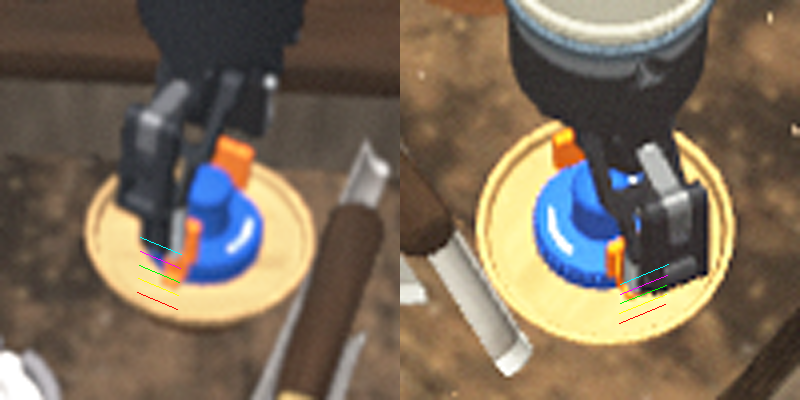

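View pics/tipw11.png

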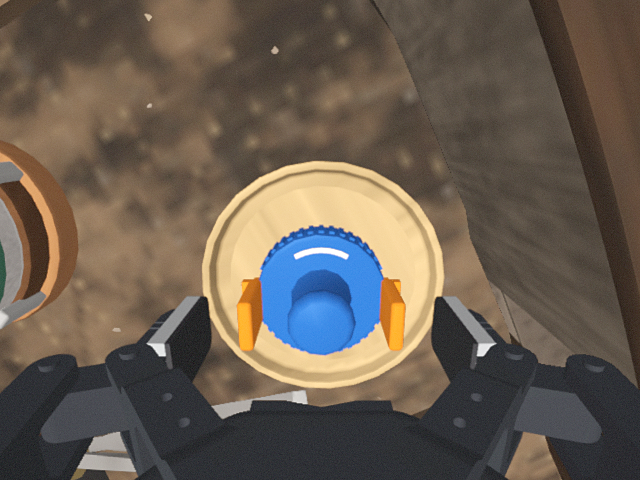

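The cap stands free and upright in the saucer, its tabs have sprung back out, and the fingers are clear. I'll go straight up now.

>>> step_arm:
  moves:
    - [0,0,-5,0,0,0,1]
    - [0,0,-15,0,0,0,1]
    - [0,0,-25,0,0,0,1]
    - [0,0,-30,0,0,0,1]
    - [0,0,-35,0,0,0,1]
    - [0,0,-35,0,0,0,1]
    - [0,0,-25,0,0,0,1]
    - [0,0,0,0,0,0,1]

```text
time: 23.25
eef_pos: [538.0, 391.9, 199.5]
tcp_rot: [[-0.56, 0.829, 0.007], [0.829, 0.56, 0.005], [0.0, 0.008, -1.0]]
ft_force: [0.6, 1.0, -0.1]
gripper_width: 85.5
```

>>> step_arm:
  moves:
    - [0,0,0,0,0,0,1]
    - [0,0,0,0,0,0,1]
    - [0,0,0,0,0,0,1]

```text
time: 23.55
eef_pos: [535.2, 389.9, 192.3]
tcp_rot: [[-0.56, 0.829, -0.002], [0.829, 0.56, -0.001], [-0.0, -0.002, -1.0]]
ft_force: [-0.1, -0.2, -0.1]
gripper_width: 85.8
```

```bash
python3 st.py
python3 - <<'E'
from h import *
s,w,T=wristcap();a=capture("scene");b=capture("side")
cv2.imwrite("pics/w12.png",w["image"])
cv2.imwrite("pics/fin.png",np.hstack([cv2.resize(a["image"],(400,300)),cv2.resize(b["image"],(400,300))]))
h=w["image"];hsv=cv2.cvtColor(h,cv2.COLOR_BGR2HSV)
m=cv2.inRange(hsv,(100,120,60),(125,255,255));k=max(cv2.findContours(m,0,cv2.CHAIN_APPROX_NONE)[0],key=cv2.contourArea)
P=np.array([onz(w,p,43,T)[:2] for p in cv2.convexHull(k)[:,0]],np.float32);print("cap skirt at z43",cv2.minEnclosingCircle(P))
E
```

```text
23.55 [535.1898 389.8809 192.2892] w 85.75626674266569 F [-0.1212 -0.1948 -0.0981] M [0.021  0.0219 0.03  ] yaw 34.035805543949834 q6 0.03329328915094072
cap skirt at z43 ((535.9161376953125, 391.14947509765625), 29.144811630249023)
```

View pics/w12.png

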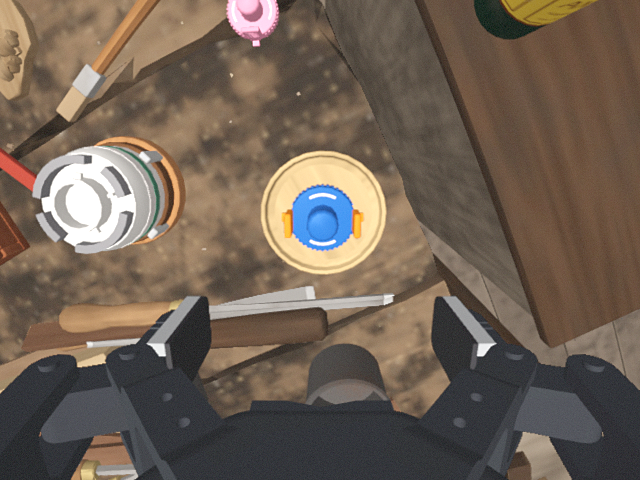

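View pics/fin.png

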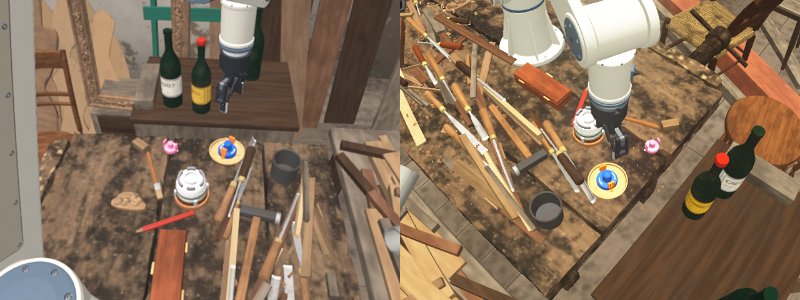

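The cap stands flat and centred at (535.9,391.1), the tub is open, and the other things are where they were. Handing in.

```bash
python3 -c "
from rig import *
print(hand_in())"
```

```text
the job is handed in; nothing more can be done
None
```

The cap is off the tub and standing upright and flat in the saucer. I handed the job in at about 24 s of the 67 s allowed.

- **Opening:** I squeezed both tabs in about 8 mm, with the grip force set to 20 N. I then turned the cap counter-clockwise until I felt the end stop at about 62.5° (roughly -0.2 N m, about 9 N at the neck) and backed off 2.5°. After that the cap lifted with only about its own weight showing.
- **Placing:** I lowered the cap until it touched the saucer floor, then let go gradually while following it down. The force on the cap stayed below about 8 N throughout.
- **Last checks:** The cap skirt measures centred at (535.9, 391.1), against (536.2, 390.6) for the saucer. The tabs have sprung back out, and the gripper is open, well clear and reads no force. By eye, the brush, pencil, pot and look-alike are unmoved; I did not measure them.
- **Disagreement:** The cameras showed the real fingertips about 20 mm behind the stated TCP. I set the grasp height from the pictures, and the saucer contact height then came out as predicted.

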